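# Load a flat bar into a drill jig under its spring clip

## Task

Load the long flat aluminium bar into the drill jig on the bench, ready for drilling: raise the jig's spring clip until it stays up by itself, slide the bar along the rest rail and under the drill-bush bridge until its end is fully home against the stop screw, feeling for it gently and never ramming or forcing the bar, then take the clip by its tab and let it down under control, never letting it snap shut or pressing it down hard, so that its rubber nose clamps the bar. Leave the bar clamped, let go of everything, and leave the other things on the bench where they lie.

Things in the scene. Friction and masses are not known exactly. Their poses are not given: they have to be found in the camera images.
- jig: Steel drill jig, bolted down. Origin at bench level, below the middle of the clip; a bar that is home has its centre between y -14 and +16 mm. Its y axis is the bar's line: a bar is loaded from the +y end and slides towards -y; x is across it, z up. Base plate 10 mm thick, x -51 to +99 mm, y -136 to +108, with the rest rail, bridge, end stop and spring clip on it.
- rail (a point): Rest rail of the jig: this point is on its top face, 24 mm above the bench, at x = y = 0 of the jig, axes as the jig's. It is 20 mm wide and runs from y -90 to +100 mm, with a small down-sloping lead-in at the +y end. A 40 mm bar on it overhangs 10 mm at each side; that space is free down to the base plate (14 mm below) except at bridge and stop.
- bridge: Drill-bush bridge over the rail: two cheeks and a cap plate with two bushes. Fixed to the jig; origin and axes are the jig's. Covers y -82 to -50 mm, x -33.5 to +33.5, 51 mm high. Its tunnel is 43 mm wide and reaches from the rail's top to 10.6 mm above it. At the mouth (y -50 to -36) the cheeks flare to about 50 mm apart and a lip slopes up. Rigid: at most 25 N on it.
- stop: End stop beyond the bridge: steel block 40 x 12 mm, 44 mm high, y -132 to -120 mm; origin and axes are the jig's. It carries the stop screw, whose round flat head (14 mm, 28 mm above the bench, face towards +y: stop_face) meets the bar's end. The screw is set differently each time, its face anywhere from y -114 to -84 mm: feel for it. Locked and rigid: at most 20 N on it.
- clip (a joint): Clip angle, rad. 0: shut on the empty rail (start); about 0.12: on an 8 mm bar; 1.6: fully raised. Two springs act over centre: below about 0.95 they pull it shut (6 N at the tab when on a bar, fading to 0 at 0.95), above it open, and it stays at 1.6 (about 4 N at the tab starts it down). Let go in between it snaps over; let go 1 to 2 mm above the bar it does no harm. At most 8 rad/s shutting.
- clip_hinge (a point): Hinge of the clip, on a steel clevis: at x = +60, y = 0, z = 52 mm of the jig; the hinge axis is along the jig's y. The clip swings up and over towards +x. The clevis is 35 mm wide along y and 60 mm high, with a spring at each side (57 mm in all).
- clip_tab (a point): Centre of the clip's upturned finger tab, 30 mm long, 20 mm wide along the hinge axis, 6 mm thick. The clip is a flat steel arm 20 x 6 mm, from the hinge across the bar towards the jig's -x. Shut on the empty rail the tab is at x -51.5, y 0, z 58 mm of the jig (111.7 mm from the hinge axis); raised, at x +69, z 163. Its side faces look along the hinge axis; pinch them from above.
- clip_nose: Black rubber nose, 16 mm round and domed, under the clip arm. Origin on the hinge axis, axes as the clip arm's, which runs along its own -x (shut: the jig's axes). The tip is 60 mm along the arm from the hinge and 28 mm below it. Clamping, it presses on the bar's middle part with about 11 N; at most 35 N.
- bar_mid (a point): Centre (half-way up) of the long flat aluminium bar, 200 x 40 x 8 mm, about 0.17 kg, lying flat on the bench at the start: its y axis is its length, x its 40 mm width, z up. Both ends are alike. It is told from the offcut beside it by its length.
- offcut: Bystander: short aluminium flat bar, 95 x 40 x 8 mm, lying flat; origin at the centre of its underside, y along its length.
- can: Bystander: round tin, 66 mm across, 105 mm high; origin at the centre of its underside.
- oil: Bystander: white plastic bottle, 54 mm across, 150 mm high; origin at the centre of its underside.
- wrench: Bystander: open-ended wrench lying on the bench, about 180 mm long; its x axis is its length.
- driver: Bystander: screwdriver lying on the bench, about 200 mm long; its x axis is its length.
- hammer: Bystander: hammer lying on the bench; its x axis is its length.
- patch_box: Bystander: cardboard box of patches, 85 x 120 mm, 45 mm high; origin at the centre of its underside.
- tray: Bystander: grey plastic tray of tyre valves, 120 x 160 mm, 35 mm high; origin at the centre of its underside.
Things that resemble listed ones, but are neither listed nor needed, are in the scene too. What is shaped like the part that bears bar_mid but brown or turquoise is not meant.

How it is judged:
By the outcome, as a careful person would: the job done as asked, in the order asked, and still so for the second after the job is handed in, with the robot touching nothing.
It also fails if it takes over 72 s, if anything falls off the work surface, if the arm or the gripper's body presses on something with over 40 N, if the wrist force passes 120 N, or if a joint passes its speed limit or range.

## Robot

A 6-joint arm with a two-finger parallel gripper is mounted at the origin on the work surface. World frame = base frame: x ahead of the robot, y to its left, z up, the work surface at z = 0. Lengths are in m, angles in degrees, forces in N, time in s.
With the tool pointing down it reaches from about 0.4 to 0.825 m from the base axis. Payload 7 kg.
Tool frame: the origin (TCP) lies midway between the tips of the shut fingers; the grasp point (between the pads) lies 19 mm behind it; z points along the fingers, y is the direction in which the jaws open and shut (so a half turn about z gives the same grasp; the last joint's range is limited). The gripper opens to 88 mm and grips with 3 to 60 N. Pads are 19 mm wide; open, the fingers measure 130 mm over their backs; the gripper's body (78 mm by 193 mm) begins 47 mm behind the grasp point.
Start: joints at [89.788, 20.546, 0.682, 0, -70.136, -16.507], TCP at [0.194, 0.646, 0.227] pointing down, gripper open.
Joint ranges: [-176.03, 176.03], [-82.01, 121.73], [-58.28, 71.71], [-173.87, 95.51], [-174.79, -0.11], [-173.66, 173.66]. Speed limits (degrees/s): [136.94, 136.94, 172.46, 180, 180, 180].

## Interface

Orientations are given as [roll, pitch, yaw] about the fixed x, y, z axes, in that order (R = Rz(yaw) Ry(pitch) Rx(roll)).
In Python, from plant import ctrl, snapshot gives the robot as it stands.
- The arm moves only by the shell command python3 -m pendant 'ROWS'. ROWS is JSON, a list of rows, each a list of 7 numbers: the shift along the tool's x, y, z in m, then the turn, a rotation vector about the tool's x, y, z in rad, then the opening, from -1 (shut) to 1 (fully open), so that 0 is half open. In form: [[x, y, z, ax, ay, az, jaw], ...]. A call has 1 to 12 rows; each row is the pose to reach, as a shift and turn from the pose commanded when the call began, along the tool's axes at that moment; what a row does not reach only later rows make up. A row lasts 1/8 s, in which the tool goes at most 62.5 mm and 10.7 degrees, less where a joint would pass 70% of its speed; a pose out of reach is approached as far as the arm can. A call with a gripper value outside its range is refused whole. The fingers move at their own pace and stop on an object; the grip force is fixed at half the most. Time passes only in rows, so rows that repeat a pose let the fingers close. It gives the time, the measured TCP pose, the force and the opening at its end, in the units of the state.
- ctrl.get_obs(): the state, without advancing time (a new reading comes with each control period).
- snapshot(name): name is "scene" or "top" or "wrist"; returns a dict with "image" (480x640x3 uint8, blue, green, red), "mtx" (3x3 intrinsics, pixels), "eye" and "attitude" of the camera in the world; the wrist camera has in their place "tool_from_camera" (4x4, takes a point from camera to tool coordinates, whose origin is the TCP and whose axes are the flange's). Camera axes: x right, y up, looking along -z (the intrinsics and any distortion apply to the point x, -y, -z); pixel columns grow to the right and rows downward; lengths in m; the calibration is good to about 2 mm. A picture is of the moment at which its call begins: read the wrist's pose just before it. There is no depth.
- ctrl.close_job(): hands the job in, once; it reports no verdict.
The state is a dict: "clock": time; "joint_pos": joint angles; "qvel": joint speeds; "tau": joint torques, N m; "tool_pos": TCP position; "orientation": TCP orientation; "force": force on the tool from outside, world axes, zero at the start; "moment": the same for the moment, N m; "opening": finger opening in m.
Only numpy, scipy, OpenCV 4.12 (cv2) and the standard library are available. Lean on these libraries where they do the work, as an engineer would, in place of code of your own. Each camera call takes 0.05 s, during which the arm holds its last target.

## Working session

There is one attempt and no reset: what is moved stays moved. The work goes in short steps, Python scripts to look and compute and a shell command to move; the robot and the scene stay as the last step left them, time stands still between calls to the robot, and variables do not carry over. Pictures are saved under pics/ and viewed, and the job is handed in when it is done.

```bash
ls; mkdir -p pics; python3 - <<'E'
from plant import ctrl, snapshot
import cv2
print(ctrl.get_obs())
for n in ("scene","top","wrist"):
    s=snapshot(n); cv2.imwrite(f"pics/{n}0.png",s["image"]); print({k:v for k,v in s.items() if k!="image"})
E
```

```text
pics
{'clock': 0.0, 'joint_pos': array([ 8.97859046e+01,  2.05931553e+01,  6.33628394e-01, -1.99960297e-02,
       -7.01362857e+01, -1.65079214e+01]), 'qvel': array([ 0.04886729, -0.0716821 ,  0.00229215,  0.08189478, -0.13798073,
        0.05612832]), 'tau': array([-1.18912860e-03, -5.82718134e+01,  2.93078935e+01,  6.99760392e+00,
        6.88961009e-03, -1.47287392e-04]), 'tool_pos': array([0.19409106, 0.64597829, 0.22560256]), 'orientation': array([ 1.79902795e+02, -9.20503539e-03, -1.67288191e+01]), 'force': array([ 0.13328802, -0.12629296, -0.47210744]), 'moment': array([-0.03105077,  0.02421441, -0.02144538]), 'opening': 0.08790747467743792}
{'mtx': array([[540.81365028,   0.        , 314.24577115],
       [  0.        , 540.81365028, 245.48283052],
       [  0.        ,   0.        ,   1.        ]]), 'eye': array([1.20452782, 0.68989942, 0.93841501]), 'attitude': array([ 48.17799725,   1.09196211, 132.24988118])}
{'mtx': array([[494.40912609,   0.        , 318.51721647],
       [  0.        , 494.40912609, 236.46694479],
       [  0.        ,   0.        ,   1.        ]]), 'eye': array([ 0.30112814, -0.00149523,  1.39760624]), 'attitude': array([  9.34422998,   0.86507526, -88.65864564])}
{'mtx': array([[330.90762423,   0.        , 320.11492169],
       [  0.        , 330.90762423, 237.63891456],
       [  0.        ,   0.        ,   1.        ]]), 'tool_from_camera': array([[-4.82057031e-05,  9.53141264e-01,  3.02525583e-01,
         8.25592285e-02],
       [ 9.99999575e-01,  3.24381478e-04, -8.62656594e-04,
         6.68371234e-04],
       [-9.20367292e-04,  3.02525413e-01, -9.53140875e-01,
        -1.58775378e-01],
       [ 0.00000000e+00,  0.00000000e+00,  0.00000000e+00,
         1.00000000e+00]])}
```

View pics/top0.png

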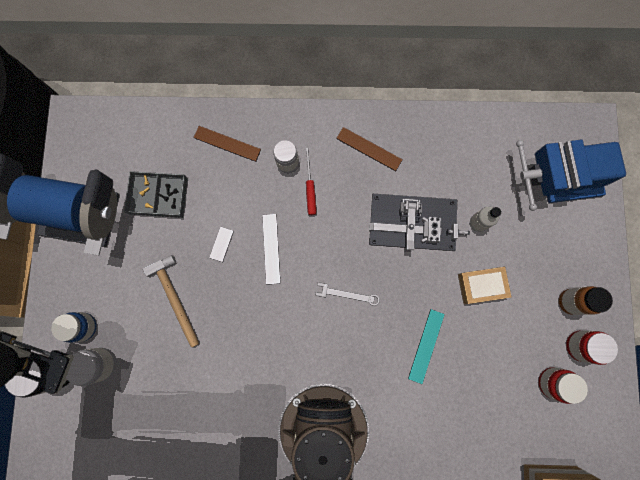

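View pics/scene0.png

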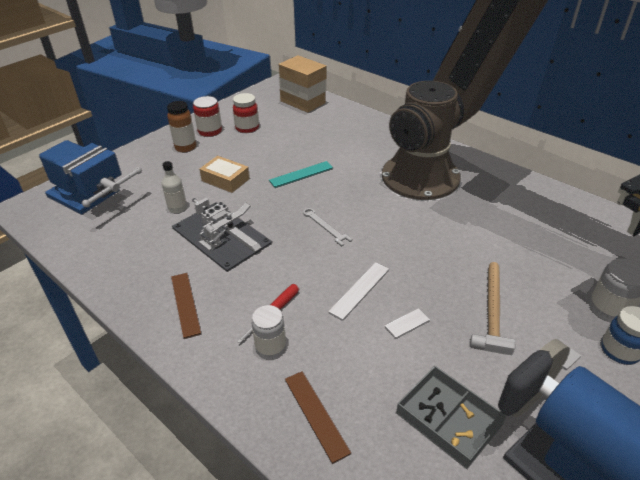

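View pics/wrist0.png

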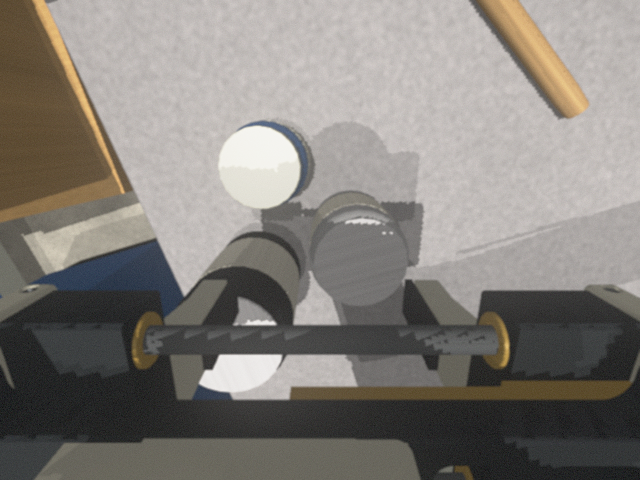

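```bash
cat > h.py <<'E'
import numpy as np, cv2
from scipy.spatial.transform import Rotation as R
from scipy.optimize import least_squares
from plant import ctrl, snapshot
def rpy(a): return R.from_euler('xyz',a,degrees=True).as_matrix()
def cam(s,obs=None):
    """returns K, Rwc, eye"""
    if 'eye' in s: return s['mtx'],rpy(s['attitude']),np.array(s['eye'])
    T=s['tool_from_camera']; Rt=rpy(obs['orientation'])
    return s['mtx'],Rt@T[:3,:3],Rt@T[:3,3]+obs['tool_pos']
def proj(c,P):
    K,Rw,e=c; p=(np.atleast_2d(P)-e)@Rw; p=p*[1,-1,-1]
    q=p@K.T; return q[:,:2]/q[:,2:]
def ray(c,uv,z):
    K,Rw,e=c; uv=np.atleast_2d(uv)
    d=np.c_[uv,np.ones(len(uv))]@np.linalg.inv(K).T*[1,-1,-1]@Rw.T
    return e+d*((z-e[2])/d[:,2])[:,None]
def shoot(n,name):
    o=ctrl.get_obs(); s=snapshot(n); cv2.imwrite(f'pics/{name}.png',s['image'])
    c=cam(s,o); np.savez(f'pics/{name}.npz',K=c[0],R=c[1],e=c[2]); return c,s['image']
def load(name):
    d=np.load(f'pics/{name}.npz'); return (d['K'],d['R'],d['e']),cv2.imread(f'pics/{name}.png')
def crop(im,x0,y0,x1,y1,f,name):
    cv2.imwrite(f'pics/{name}.png',cv2.resize(im[y0:y1,x0:x1],None,fx=f,fy=f,interpolation=cv2.INTER_CUBIC))
def obs():
    o=ctrl.get_obs(); print('t',round(o['clock'],2),'p',o['tool_pos'].round(4),'o',o['orientation'].round(2),'F',o['force'].round(1),'op',round(o['opening'],4),'j',o['joint_pos'].round(0)); return o
def totool(o,dw):  # world shift -> tool axes
    return (rpy(o['orientation']).T@np.array(dw)).round(4)
E
python3 - <<'E'
from h import *
for n in ("scene","top"):
    c,im=shoot(n,n+'1')
    if n=='top': crop(im,360,180,480,260,6,'tj'); crop(im,200,200,300,300,6,'tb')
    else: crop(im,160,180,280,280,6,'sj'); crop(im,310,240,440,350,6,'sb')
E
```

```text
(no output)
```

View pics/tj.png

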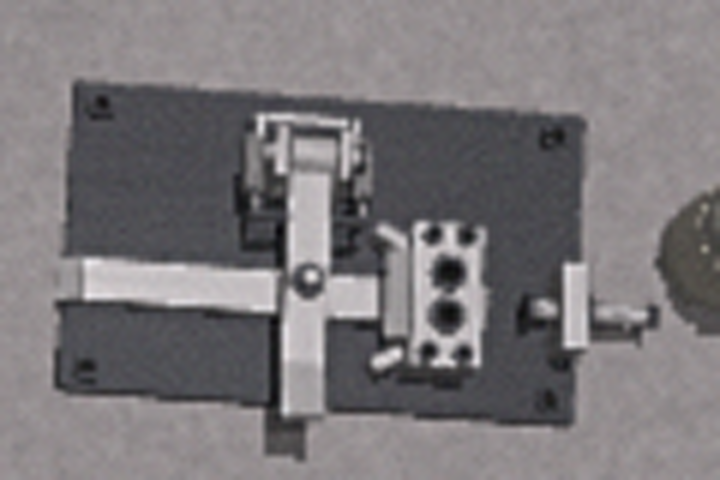

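View pics/sj.png

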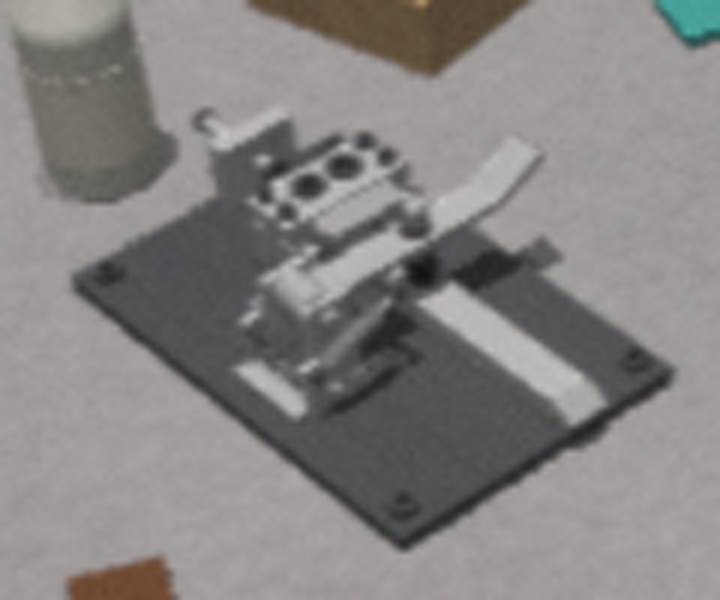

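View pics/tb.png

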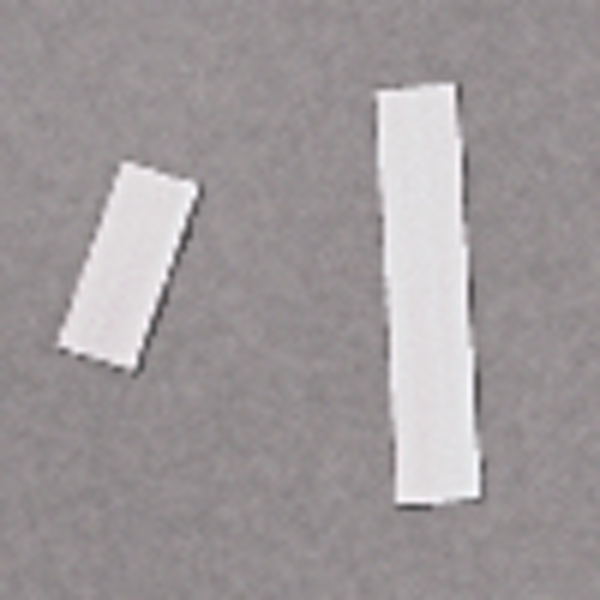

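View pics/sb.png

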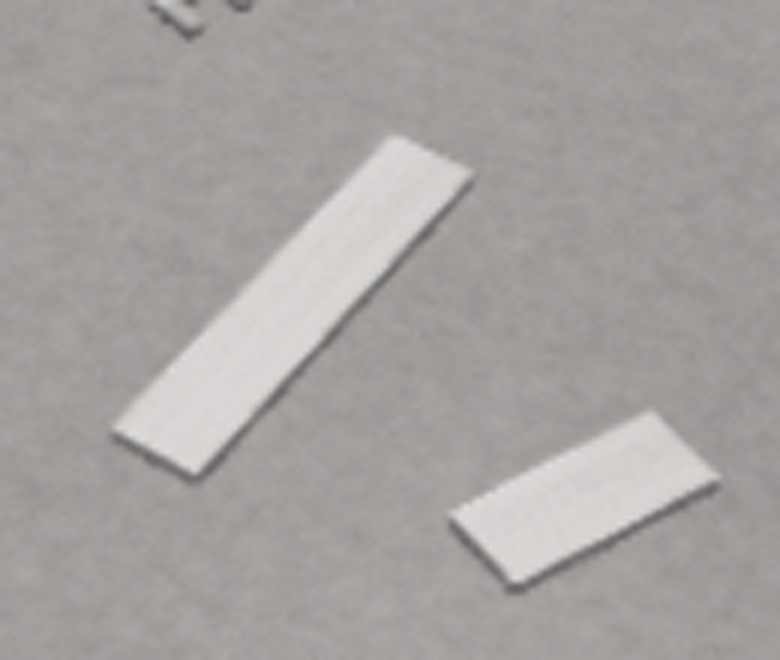

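```bash
cat > fit.py <<'E'
from h import *
ct,_=load('top1'); cs,_=load('scene1')
uc=lambda p,x0,y0,f=6:(np.array(p)+.5)/f-.5+[x0,y0]
def fit(model,views,x0):
    def w(x):
        c,s=np.cos(x[2]),np.sin(x[2]); return lambda M:np.c_[np.array(M)[:,:2]@np.array([[c,s],[-s,c]])+x[:2],np.array(M)[:,2]]
    f=lambda x:np.concatenate([(proj(c,w(x)(np.array(model)[i]))-uv).ravel() for c,i,uv in views])
    r=least_squares(f,x0,loss='soft_l1'); print(r.x[:2].round(4),np.degrees(r.x[2]).round(2)); print(r.fun.reshape(-1,2).round(1).tolist()); return r.x
J=np.array([[99,108,10],[99,-136,10],[-51,-136,10],[-51,108,10]])/1000
t=uc([(76,80),(584,118),(573,424),(57,385)],360,180); s=uc([(404,540),(75,275),(672,372)],160,180)
print('jig'); 
fit(J,[(ct,[0,1,2,3],t)],[.6,-.3,0]); fit(J,[(cs,[0,1,3],s)],[.6,-.3,0]); j=fit(J,[(ct,[0,1,2,3],t),(cs,[0,1,3],s)],[.6,-.3,0])
B=np.array([[20,100,8],[20,-100,8],[-20,-100,8],[-20,100,8]])/1000
# bar long axis ~ world x : bar +y -> world -x (yaw 90)  
t=uc([(377,90),(455,84),(480,498),(397,503)],200,200); s=uc([(112,432),(195,475),(474,175),(395,135)],310,240)
print(ray(ct,t,.008).round(3).tolist(), ray(cs,s,.008).round(3).tolist())
E
python3 fit.py
```

```text
jig
[ 0.5552 -0.2289] -3.22
[[-0.2, -0.3], [0.2, -0.3], [0.2, 0.3], [-0.3, 0.2]]
[ 0.5511 -0.225 ] -3.72
[[-0.5, 0.3], [-0.3, -0.1], [1.0, -0.3]]
[ 0.5536 -0.2277] -3.18
[[-0.6, 0.3], [-0.2, 0.2], [-0.1, 0.9], [-0.7, 0.8], [-1.4, 0.3], [-1.9, 0.3], [-0.2, -0.6]]
[[0.59, 0.188, 0.008], [0.593, 0.15, 0.008], [0.396, 0.131, 0.008], [0.393, 0.17, 0.008]] [[0.592, 0.153, 0.008], [0.588, 0.19, 0.008], [0.39, 0.173, 0.008], [0.393, 0.134, 0.008]]
```

```bash
cat >> h.py <<'E'
def plan(targets,base=None):
    """targets: list of (pos, rpy deg); prints rows relative to current measured pose (or base)"""
    o=ctrl.get_obs(); p0,R0=(o['tool_pos'],rpy(o['orientation'])) if base is None else (np.array(base[0]),rpy(base[1]))
    for p,a in targets:
        d=R0.T@(np.array(p)-p0); rv=R.from_matrix(R0.T@rpy(a)).as_rotvec()
        print([*d.round(4).tolist(),*rv.round(4).tolist()])
E
python3 - <<'E'
from h import *
plan([((.45,.25,.26),(180,0,-10)),((.44,-.225,.26),(180,0,-3.2))])
E
```

```text
[0.359, 0.3059, -0.0336, 0.0008, -0.0001, -0.1173]
[0.4861, 0.7637, -0.0333, 0.0008, -0.0, -0.236]
```

```bash
python3 -m pendant '[[0.06,0.05,-0.034,0,0,0,0],[0.12,0.10,-0.034,0,0,-0.05,0],[0.18,0.15,-0.034,0,0,-0.1,0],[0.24,0.20,-0.034,0,0,-0.12,0],[0.30,0.255,-0.034,0,0,-0.12,0],[0.36,0.306,-0.034,0,0,-0.12,0],[0.38,0.36,-0.034,0,0,-0.15,0],[0.40,0.42,-0.034,0,0,-0.2,0],[0.42,0.48,-0.034,0,0,-0.236,0],[0.43,0.54,-0.034,0,0,-0.236,0],[0.45,0.60,-0.034,0,0,-0.236,0],[0.46,0.66,-0.034,0,0,-0.236,0]]'; python3 - <<'E'
from h import *
obs()
plan([((.44,-.225,.26),(180,0,-3.2))])
E
```

```text
clock: 1.75
tool_pos: [0.4471, -0.0328, 0.2609]
orientation: [-180.0, -0.1, -3.2]
force: [2.0, 0.3, 0.2]
opening: 0.0439
t 1.75 p [ 0.4471 -0.0328  0.2609] o [-1.7999e+02 -5.0000e-02 -3.1700e+00] F [2.  0.3 0.2] op 0.0439 j [ 21.  -3. -23.   0. -70.  66.]
[0.0035, 0.1923, 0.0008, -0.0002, -0.0009, 0.0005]
```

```bash
python3 -m pendant '[[0.003,0.05,0,0,0,0,0],[0.003,0.1,0,0,0,0,0],[0.003,0.15,0,0,0,0,0],[0.003,0.192,0,0,0,0,0],[0.003,0.192,0,0,0,0,0],[0.003,0.192,0,0,0,0,0]]'; python3 - <<'E'
from h import *
obs(); c,im=shoot('wrist','w2')
E
```

```text
clock: 2.5
tool_pos: [0.4395, -0.2227, 0.2604]
orientation: [-180.0, 0.0, -3.3]
force: [0.1, 0.2, 1.0]
opening: 0.0437
t 2.5 p [ 0.4395 -0.2227  0.2604] o [-1.7999e+02  1.0000e-02 -3.2500e+00] F [0.1 0.2 1. ] op 0.0437 j [ -4.   2. -19.  -0. -70.  91.]
```

View pics/w2.png

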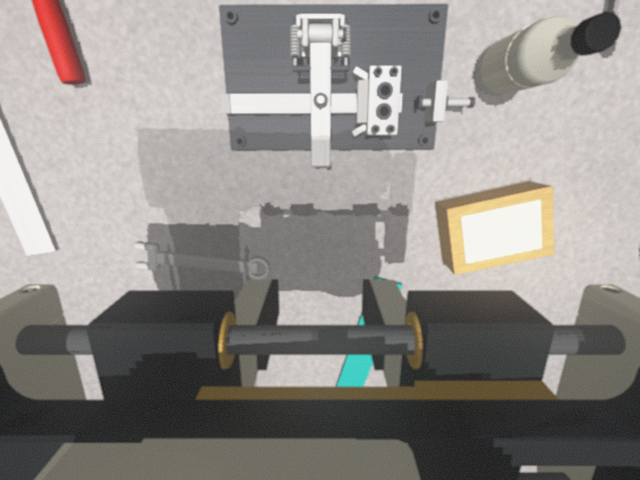

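```bash
python3 - <<'E'
from h import *
c,im=load('w2'); crop(im,215,0,475,175,3,'w2c')
E
```

```text
(no output)
```

View pics/w2c.png

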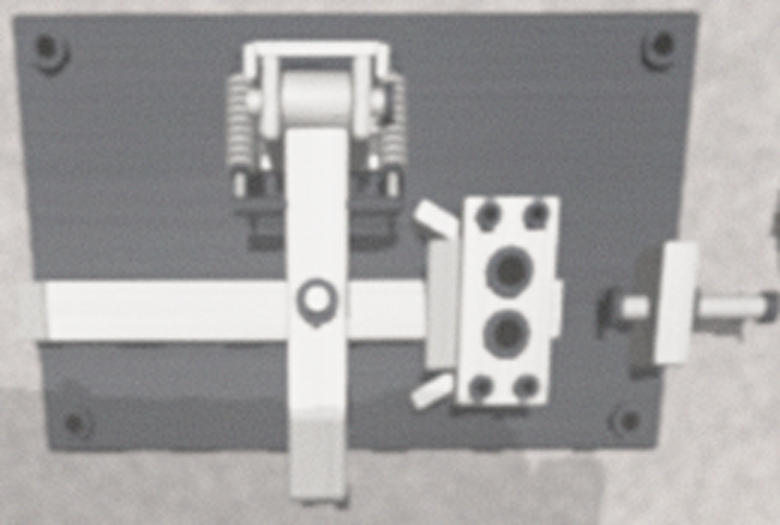

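```bash
cat > fit2.py <<'E'
from h import *
import fit
cw,_=load('w2'); uc=fit.uc
p=[(14,16),(698,12),(656,447),(50,449), (467,197),(560,197),(545,405),(458,403),(695,242),(668,242),(683,362),(656,362)]
M=np.array([[99,108,10],[99,-136,10],[-51,-136,10],[-51,108,10],[33.5,-50,51],[33.5,-82,51],[-33.5,-82,51],[-33.5,-50,51],[20,-132,44],[20,-120,44],[-20,-132,44],[-20,-120,44]])/1000
uv=uc(p,215,0,3)
print('wrist'); j=fit.fit(M,[(cw,range(4),uv[:4])],[.55,-.22,0]); j=fit.fit(M,[(cw,range(12),uv)],[.55,-.22,0])
def injig(j,P):
    c,s=np.cos(j[2]),np.sin(j[2]); return (P[:,:2]-j[:2])@np.array([[c,-s],[s,c]])
print('screw', injig(j,ray(cw,uc([(598,306),(604,306)],215,0,3),.028)).round(4))
print('screw top-view', injig(j,ray(fit.ct,uc([(518,313),(524,313)],360,180,6),.028)).round(4))
print('tab end', injig(j,ray(cw,uc([(290,497),(346,497)],215,0,3),.065)).round(4))
E
python3 fit2.py
```

```text
jig
[ 0.5552 -0.2289] -3.22
[[-0.2, -0.3], [0.2, -0.3], [0.2, 0.3], [-0.3, 0.2]]
[ 0.5511 -0.225 ] -3.72
[[-0.5, 0.3], [-0.3, -0.1], [1.0, -0.3]]
[ 0.5536 -0.2277] -3.18
[[-0.6, 0.3], [-0.2, 0.2], [-0.1, 0.9], [-0.7, 0.8], [-1.4, 0.3], [-1.9, 0.3], [-0.2, -0.6]]
[[0.59, 0.188, 0.008], [0.593, 0.15, 0.008], [0.396, 0.131, 0.008], [0.393, 0.17, 0.008]] [[0.592, 0.153, 0.008], [0.588, 0.19, 0.008], [0.39, 0.173, 0.008], [0.393, 0.134, 0.008]]
wrist
[ 0.5524 -0.2305] -2.99
[[-1.2, -0.6], [1.1, -0.4], [1.0, 0.9], [-0.9, 1.2]]
[ 0.5525 -0.23  ] -2.97
[[-1.7, -0.6], [0.6, -0.6], [0.6, 0.8], [-1.3, 1.2], [-0.5, -0.6], [0.4, -0.8], [1.0, -0.0], [-0.1, 0.8], [1.3, -0.2], [-1.3, -0.1], [1.1, 0.8], [-1.1, 0.9]]
screw [[ 0.0008 -0.1031]
 [ 0.0008 -0.1053]]
screw top-view [[-0.0004 -0.1022]
 [-0.0002 -0.1049]]
tab end [[-0.0637  0.0095]
 [-0.0638 -0.0101]]
```

```bash
cat > jg.py <<'E'
from h import *
J0=np.array([.5535,-.2295,0.]); JY=-3.1
RJ=rpy((0,0,JY))
def jw(p): return J0+RJ@np.array(p)      # jig -> world (m)
def toj(p): return RJ.T@(np.array(p)-J0)
def down(yawoff=0,tilt=0): # tool pointing down, jaws along jig y; tilt about jig +y (rad)
    return R.from_matrix(RJ@R.from_rotvec([0,tilt,0]).as_matrix()@rpy((180,0,yawoff))).as_euler('xyz',degrees=True)
def tab(a): # tab centre in jig at clip angle a
    v=np.array([-.1115,0,.006]); return np.array([.060,0,.052])+R.from_rotvec([0,a,0]).apply(v)
def tcp(a,b): # TCP for grasp point on tab centre with tilt b
    return jw(tab(a)+.019*np.array([-np.sin(b),0,-np.cos(b)])), down(0,b)
E
python3 - <<'E'
from jg import *
obs(); plan([((*jw((-.0515,0,0))[:2],.11),down()), tcp(0,0)])
for b in (.3,.5): plan([tcp(1.6,b)])
E
```

```text
t 2.55 p [ 0.4396 -0.2223  0.2606] o [-179.99   -0.     -3.19] F [ 0.5 -0.1 -0.2] op 0.0435 j [ -4.   2. -19.  -0. -70.  91.]
[0.0626, 0.001, 0.1506, -0.0002, -0.0, -0.0015]
[0.0626, 0.001, 0.2216, -0.0002, -0.0, -0.0015]
[0.1777, 0.0008, 0.1154, -0.0004, -0.3, -0.0015]
[0.1742, 0.0008, 0.114, -0.0005, -0.5, -0.0014]
```

```bash
python3 -m pendant '[[0.03,0.001,0.05,0,0,0,-0.2],[0.0626,0.001,0.1,0,0,0,-0.2],[0.0626,0.001,0.15,0,0,0,-0.2],[0.0626,0.001,0.18,0,0,0,-0.2],[0.0626,0.001,0.20,0,0,0,-0.2],[0.0626,0.001,0.215,0,0,0,-0.2],[0.0626,0.001,0.2215,0,0,0,-0.2],[0.0626,0.001,0.2215,0,0,0,-0.2]]'; python3 - <<'E'
from jg import *
o=obs(); print(toj(o['tool_pos']).round(4),tcp(0,0)[0].round(4)); shoot('wrist','w3')
E
```

```text
clock: 3.55
tool_pos: [0.5024, -0.227, 0.0392]
orientation: [180.0, -0.0, -3.2]
force: [0.1, 0.1, -1.4]
opening: 0.0349
t 3.55 p [ 0.5024 -0.227   0.0392] o [ 1.80e+02 -1.00e-02 -3.16e+00] F [ 0.1  0.1 -1.4] op 0.0349 j [ -4.  20. -28.   0. -42.  91.]
[-0.0512 -0.0003  0.0392] [ 0.5021 -0.2267  0.039 ]
```

View pics/w3.png

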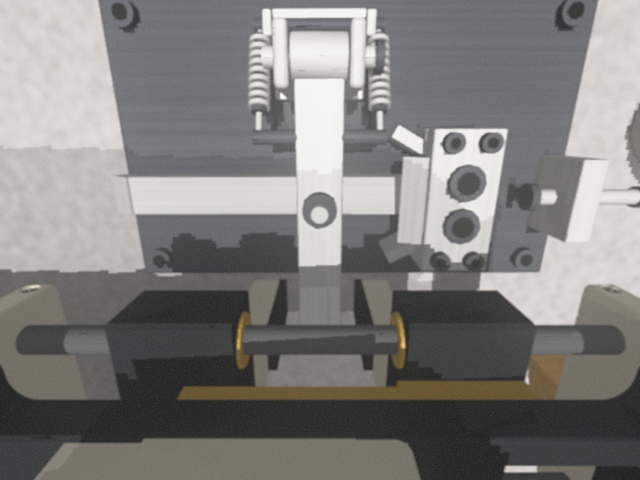

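```bash
python3 -m pendant '[[0,0,0,0,0,0,-1],[0,0,0,0,0,0,-1],[0,0,0,0,0,0,-1],[0,0,0,0,0,0,-1]]'; python3 - <<'E'
from jg import *
o=obs(); b=(o['tool_pos'],o['orientation'])
A=np.linspace(0,1.62,13)[1:]
plan([tcp(a,.5*max(0,a-.2)/1.4) for a in A])
E
```

```text
clock: 4.1
tool_pos: [0.5025, -0.2269, 0.0396]
orientation: [-180.0, -0.1, -3.2]
force: [-0.1, 6.2, 4.1]
opening: 0.0193
t 4.1 p [ 0.5025 -0.2269  0.0396] o [-1.7997e+02 -6.0000e-02 -3.2000e+00] F [-0.1  6.2  4.1] op 0.0193 j [ -4.  20. -28.  -0. -42.  91.]
[0.0014, -0.0001, -0.0143, -0.0005, -0.001, -0.0017]
[0.0048, -0.0001, -0.0289, -0.0005, -0.026, -0.0017]
[0.0096, -0.0002, -0.0429, -0.0005, -0.0743, -0.0017]
[0.0163, -0.0002, -0.056, -0.0006, -0.1225, -0.0017]
[0.0246, -0.0002, -0.068, -0.0006, -0.1707, -0.0017]
[0.0345, -0.0002, -0.0787, -0.0006, -0.2189, -0.0017]
[0.0457, -0.0002, -0.0879, -0.0007, -0.2671, -0.0017]
[0.058, -0.0003, -0.0954, -0.0007, -0.3153, -0.0016]
[0.0712, -0.0003, -0.1012, -0.0008, -0.3635, -0.0016]
[0.085, -0.0003, -0.105, -0.0008, -0.4118, -0.0016]
[0.0992, -0.0003, -0.1069, -0.0008, -0.46, -0.0016]
[0.1134, -0.0004, -0.1067, -0.0009, -0.5082, -0.0016]
```

```bash
python3 -m pendant '[[0.0014,-0.0005,-0.0143,0,0,0,-1],[0.0048,-0.0005,-0.0289,0,-0.026,0,-1],[0.0096,-0.0005,-0.0429,0,-0.074,0,-1],[0.0163,-0.0005,-0.056,0,-0.1225,0,-1]]'; python3 - <<'E'
from jg import *
o=obs(); print(toj(o['tool_pos']).round(4))
E
```

```text
clock: 4.6
tool_pos: [0.5174, -0.2275, 0.0956]
orientation: [-180.0, 7.2, -3.2]
force: [1.9, 1.0, -10.3]
opening: 0.0195
t 4.6 p [ 0.5174 -0.2275  0.0956] o [-179.97    7.2    -3.24] F [  1.9   1.  -10.3] op 0.0195 j [ -4.  21. -18.   0. -59.  91.]
[-0.0361 -0.      0.0956]
```

```bash
python3 - <<'E'
from jg import *
A=np.linspace(0,1.62,13)[4:]; B=lambda a:.5*max(0,a-.2)/1.4
plan([tcp(a,B(a)) for a in A[1:]],base=tcp(A[0],B(A[0])))
E
```

```text
[0.0068, -0.0, -0.0129, 0.0, -0.0482, -0.0]
[0.0153, -0.0, -0.0248, 0.0, -0.0964, -0.0]
[0.0253, -0.0, -0.0353, -0.0, -0.1446, -0.0]
[0.0366, -0.0, -0.0442, 0.0, -0.1929, -0.0]
[0.049, -0.0, -0.0515, 0.0, -0.2411, -0.0]
[0.0622, -0.0, -0.057, 0.0, -0.2893, -0.0]
[0.0761, -0.0, -0.0606, -0.0, -0.3375, -0.0]
[0.0902, -0.0, -0.0622, 0.0, -0.3857, -0.0]
```

```bash
python3 -m pendant '[[0.0068,0,-0.0129,0,-0.048,0,-1],[0.0153,0,-0.0248,0,-0.096,0,-1],[0.0253,0,-0.0353,0,-0.145,0,-1],[0.0366,0,-0.0442,0,-0.193,0,-1],[0.049,0,-0.0515,0,-0.241,0,-1],[0.0622,0,-0.057,0,-0.289,0,-1],[0.0755,0,-0.0606,0,-0.335,0,-1],[0.088,0,-0.062,0,-0.38,0,-1],[0.088,0,-0.062,0,-0.38,0,-1]]'; python3 - <<'E'
from jg import *
o=obs(); p=toj(o['tool_pos']); print(p.round(4)); b=np.radians(o['orientation'][1]); g=p+.019*np.array([np.sin(b),0,np.cos(b)]); v=g-[.06,0,.052]; print('grasp',g.round(4),'angle',np.arctan2(v[2],-v[0])-.0537,np.hypot(v[0],v[2])); shoot('scene','s4'); shoot('wrist','w4')
c,im=load('s4'); crop(im,120,100,360,280,3,'s4c')
E
```

```text
clock: 5.72
tool_pos: [0.6151, -0.2328, 0.1471]
orientation: [180.0, 28.7, -3.2]
force: [4.4, 3.6, 3.4]
opening: 0.0194
t 5.72 p [ 0.6151 -0.2328  0.1471] o [179.95  28.73  -3.15] F [4.4 3.6 3.4] op 0.0194 j [ -4.  40.  16.   0. -95.  90.]
[0.0617 0.     0.1471]
grasp [0.0708 0.     0.1638] angle 1.6138116577130004 0.11227515505888701
```

View pics/s4c.png

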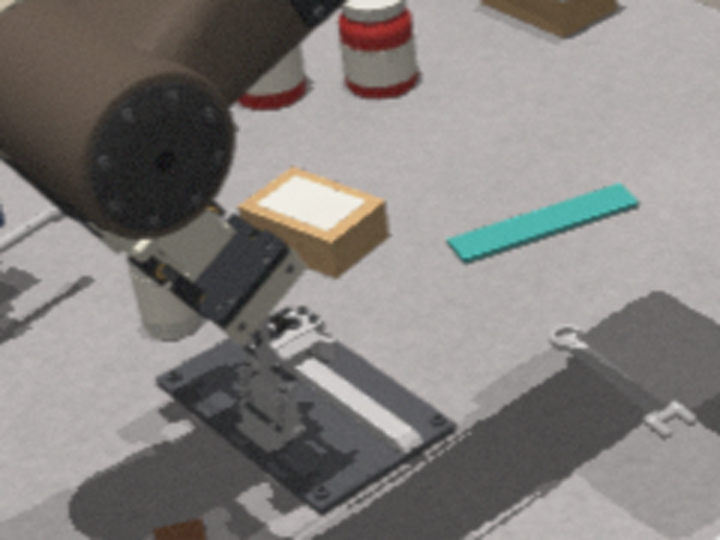

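View pics/w4.png

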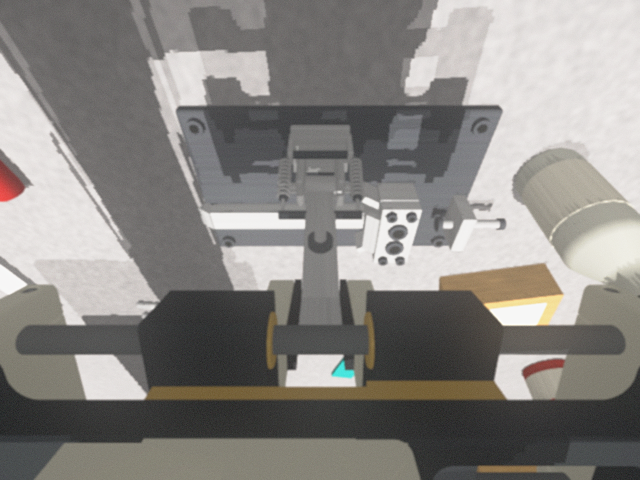

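```bash
python3 -m pendant '[[0,0,0,0,0,0,-0.2],[0,0,0,0,0,0,-0.2],[0,0,0,0,0,0,-0.2],[0,0,-0.015,0,0,0,-0.2],[0,0,-0.045,0,0,0,-0.2],[0,0,-0.08,0,0,0,0],[0,0,-0.1,0,0,0,0]]'; python3 - <<'E'
from jg import *
o=obs(); shoot('scene','s5'); shoot('wrist','w5')
c,im=load('s5'); crop(im,120,100,360,280,3,'s5c')
plan([((.60,-.20,.26),(180,0,-3)),((.42,.15,.26),(180,0,5.5))])
E
```

```text
clock: 6.7
tool_pos: [0.6625, -0.236, 0.2362]
orientation: [179.9, 28.6, -3.2]
force: [-0.2, -0.3, -0.8]
opening: 0.0436
t 6.7 p [ 0.6625 -0.236   0.2362] o [179.95  28.64  -3.22] F [-0.2 -0.3 -0.8] op 0.0436 j [  -4.   42.   32.    0. -109.   90.]
[-0.0684, -0.0325, 0.0099, 0.0002, 0.4982, -0.0035]
[-0.2435, -0.372, 0.1048, -0.0368, 0.4973, -0.1487]
```

View pics/w5.png

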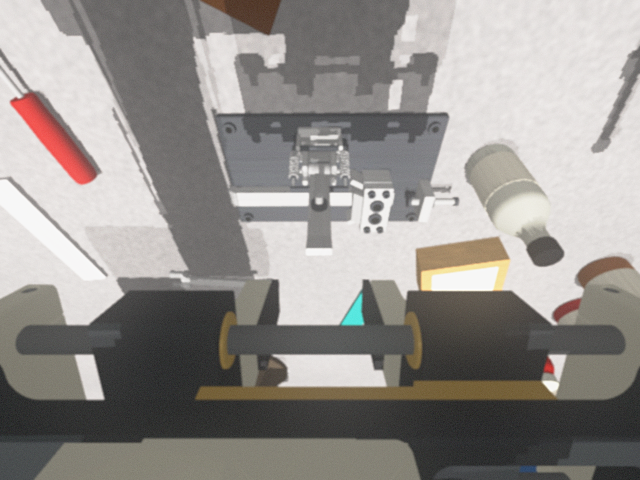

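```bash
python3 -m pendant '[[-0.03,-0.03,0,0,0.15,0,0],[-0.06,-0.06,0.01,0,0.3,0,0],[-0.08,-0.1,0.02,0,0.42,-0.02,0],[-0.11,-0.15,0.035,-0.01,0.497,-0.05,0],[-0.14,-0.2,0.055,-0.02,0.497,-0.08,0],[-0.17,-0.25,0.07,-0.03,0.497,-0.11,0],[-0.20,-0.30,0.09,-0.037,0.497,-0.149,0],[-0.225,-0.34,0.1,-0.037,0.497,-0.149,0],[-0.2435,-0.372,0.105,-0.037,0.497,-0.149,0],[-0.2435,-0.372,0.105,-0.037,0.497,-0.149,0],[-0.2435,-0.372,0.105,-0.037,0.497,-0.149,0]]'; python3 - <<'E'
from jg import *
o=obs(); shoot('wrist','w6')
E
```

```text
clock: 8.18
tool_pos: [0.4181, 0.1502, 0.2585]
orientation: [-179.9, 0.3, 5.6]
force: [0.1, 0.4, -0.2]
opening: 0.0438
t 8.18 p [0.4181 0.1502 0.2585] o [-179.92    0.27    5.55] F [ 0.1  0.4 -0.2] op 0.0438 j [ 45.  -3. -23.  -0. -70.  51.]
```

View pics/w6.png

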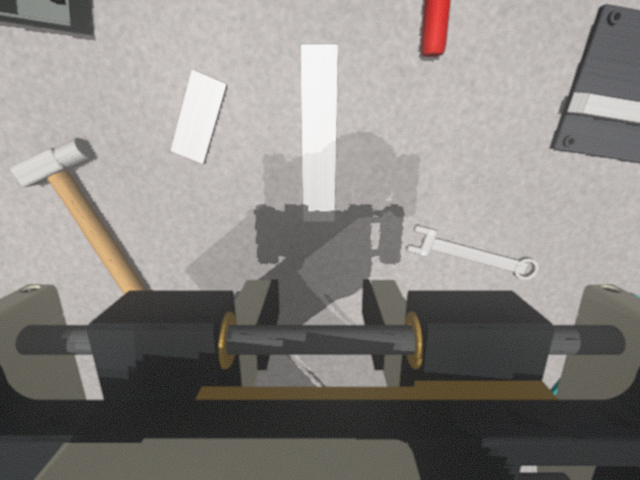

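```bash
python3 - <<'E'
from h import *
c,im=load('w6'); im=cv2.convertScaleAbs(im[30:230,240:400],alpha=1,beta=0); cv2.imwrite('pics/w6c.png',cv2.resize(im,None,fx=3,fy=3,interpolation=cv2.INTER_CUBIC))
E
```

```text
(no output)
```

View pics/w6c.png

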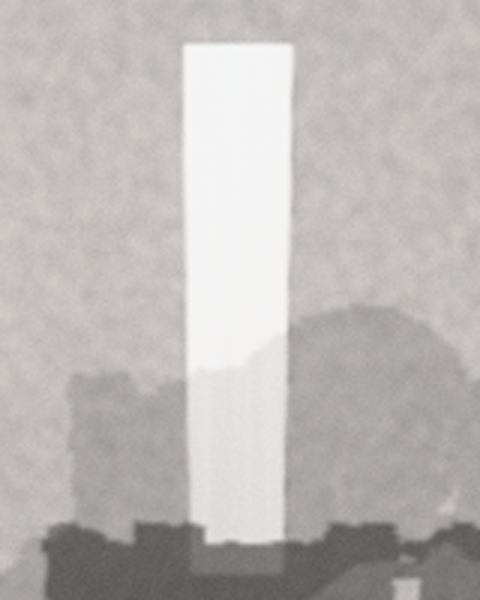

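```bash
python3 - <<'E'
from jg import *
from fit import fit,uc
c,_=load('w6'); uv=uc([(183,43),(293,43),(283,574),(190,574)],240,30,3)
print(ray(c,uv,.008).round(4).tolist())
B=np.array([[100,20,8],[100,-20,8],[-100,-20,8],[-100,20,8]])/1000
x=fit(B,[(c,range(4),uv)],[.49,.16,.1])
d=np.array([np.cos(x[2]),np.sin(x[2])]); 
for off in (-.035,): 
    g=x[:2]+off*d; print(g)
    plan([((*g,.07),(180,0,np.degrees(x[2]))),((*g,.003),(180,0,np.degrees(x[2])))])
E
```

```text
jig
[ 0.5552 -0.2289] -3.22
[[-0.2, -0.3], [0.2, -0.3], [0.2, 0.3], [-0.3, 0.2]]
[ 0.5511 -0.225 ] -3.72
[[-0.5, 0.3], [-0.3, -0.1], [1.0, -0.3]]
[ 0.5536 -0.2277] -3.18
[[-0.6, 0.3], [-0.2, 0.2], [-0.1, 0.9], [-0.7, 0.8], [-1.4, 0.3], [-1.9, 0.3], [-0.2, -0.6]]
[[0.59, 0.188, 0.008], [0.593, 0.15, 0.008], [0.396, 0.131, 0.008], [0.393, 0.17, 0.008]] [[0.592, 0.153, 0.008], [0.588, 0.19, 0.008], [0.39, 0.173, 0.008], [0.393, 0.134, 0.008]]
[[0.5885, 0.1874, 0.008], [0.5924, 0.1475, 0.008], [0.3934, 0.1293, 0.008], [0.3895, 0.1687, 0.008]]
[0.4909 0.1582] 5.32
[[0.0, -0.1], [-0.0, 0.0], [0.2, 0.1], [-0.1, -0.0]]
[0.45608413 0.15495572]
[0.039, -0.0012, 0.1883, -0.0013, 0.0048, 0.0031]
[0.0393, -0.0011, 0.2553, -0.0013, 0.0048, 0.0031]
```

```bash
python3 -m pendant '[[0.02,-0.001,0.05,0,0.005,0.003,0.36],[0.039,-0.001,0.1,0,0.005,0.003,0.36],[0.039,-0.001,0.15,0,0.005,0.003,0.36],[0.039,-0.001,0.19,0,0.005,0.003,0.36],[0.039,-0.001,0.22,0,0.005,0.003,0.36],[0.039,-0.001,0.24,0,0.005,0.003,0.36],[0.039,-0.001,0.248,0,0.005,0.003,0.36],[0.039,-0.001,0.252,0,0.005,0.003,0.36],[0.039,-0.001,0.252,0,0.005,0.003,0.36]]'; python3 - <<'E'
from jg import *
o=obs()
plan([((.4561,.155,.0022),(180,0,5.3))])
E
```

```text
clock: 9.35
tool_pos: [0.4564, 0.1554, 0.0069]
orientation: [-179.9, -0.1, 5.3]
force: [0.3, -0.3, 0.7]
opening: 0.0595
t 9.35 p [0.4564 0.1554 0.0069] o [-1.799e+02 -6.000e-02  5.310e+00] F [ 0.3 -0.3  0.7] op 0.0595 j [ 42.  18. -38.  -0. -34.  53.]
[-0.0004, 0.0004, 0.0047, -0.0018, -0.0011, 0.0002]
```

```bash
python3 -m pendant '[[0,0,0.003,-0.0018,0,0,0.36],[0,0.0003,0.0045,-0.0018,0,0,0],[0,0.0003,0.0045,-0.0018,0,0,-1],[0,0.0003,0.0045,-0.0018,0,0,-1],[0,0.0003,0.0045,-0.0018,0,0,-1],[0,0.0003,0.0045,-0.0018,0,0,-1],[0,0.0003,0.0045,-0.0018,0,0,-1]]'; python3 - <<'E'
from jg import *
o=obs(); shoot('wrist','w7')
E
```

```text
clock: 10.22
tool_pos: [0.4561, 0.1553, 0.0022]
orientation: [180.0, -0.0, 5.3]
force: [-0.9, 0.6, 3.1]
opening: 0.0393
t 10.22 p [0.4561 0.1553 0.0022] o [ 1.7999e+02 -4.0000e-02  5.3400e+00] F [-0.9  0.6  3.1] op 0.0393 j [ 42.  18. -39.   0. -33.  53.]
```

View pics/w7.png

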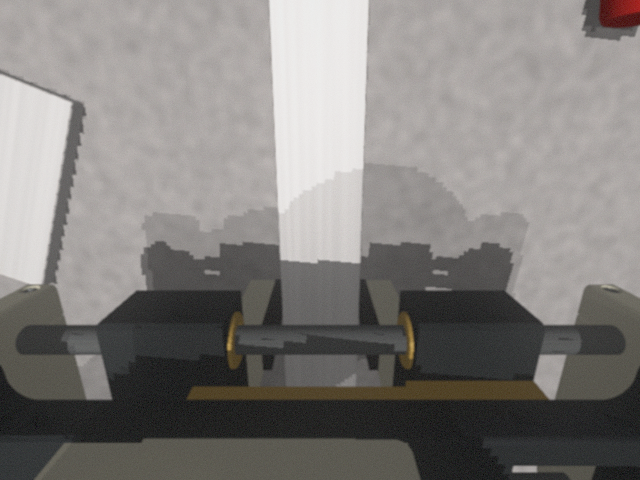

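```bash
python3 - <<'E'
from jg import *
o=obs(); print(jw((0,.125,.1)))
plan([((.456,.155,.15),(180,0,5.3)),((.5,.1,.15),(180,0,-40)),((.56,.02,.15),(180,0,-93.1)),((*jw((0,.125,0))[:2],.15),(180,0,-93.1)),((*jw((0,.125,0))[:2],.10),(180,0,-93.1))])
E
```

```text
t 10.28 p [0.4561 0.1553 0.0021] o [ 1.7999e+02 -4.0000e-02  5.3400e+00] F [-1.1  0.9  3.3] op 0.0391 j [ 42.  18. -39.   0. -33.  53.]
[ 0.56025985 -0.10468292  0.1       ]
[-0.0, 0.0003, -0.1479, 0.0002, -0.0007, 0.0007]
[0.0386, 0.0592, -0.1478, -0.0001, -0.0007, 0.7913]
[0.0909, 0.1444, -0.1478, -0.0005, -0.0007, 1.7181]
[0.0796, 0.2686, -0.1478, -0.0005, -0.0007, 1.7181]
[0.0796, 0.2686, -0.0978, -0.0005, -0.0007, 1.7181]
```

Lift gently first.

```bash
python3 -m pendant '[[0,0,-0.008,0,0,0,-1],[0,0,-0.025,0,0,0,-1],[0,0,-0.05,0,0,0,-1],[0,0,-0.08,0,0,0,-1],[0,0,-0.11,0,0,0,-1],[0,0,-0.135,0,0,0,-1],[0,0,-0.148,0,0,0,-1]]'; python3 - <<'E'
from jg import *
o=obs(); shoot('wrist','w8')
E
```

```text
clock: 11.15
tool_pos: [0.4561, 0.1553, 0.1515]
orientation: [-180.0, -0.1, 5.3]
force: [-0.3, -0.2, -3.1]
opening: 0.0395
t 11.15 p [0.4561 0.1553 0.1515] o [-1.7996e+02 -1.1000e-01  5.3300e+00] F [-0.3 -0.2 -3.1] op 0.0395 j [ 42.   6. -29.   0. -55.  53.]
```

View pics/w8.png

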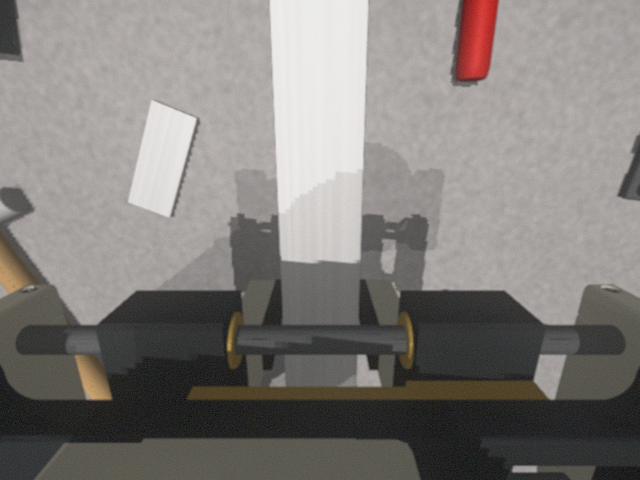

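```bash
python3 -m pendant '[[0.005,0.005,0,0,0,0.15,-1],[0.01,0.015,0,0,0,0.32,-1],[0.02,0.03,0,0,0,0.49,-1],[0.03,0.045,0,0,0,0.66,-1],[0.04,0.06,0,0,0,0.83,-1],[0.05,0.075,0,0,0,1.0,-1],[0.06,0.09,0,0,0,1.17,-1],[0.07,0.105,0,0,0,1.34,-1],[0.08,0.12,0,0,0,1.51,-1],[0.09,0.14,0,0,0,1.68,-1],[0.09,0.144,0,0,0,1.718,-1],[0.088,0.165,0,0,0,1.718,-1]]'; python3 - <<'E'
from jg import *
o=obs()
plan([((*jw((0,.125,0))[:2],.13),(180,0,-93.1)),((*jw((0,.125,0))[:2],.10),(180,0,-93.1))])
E
```

```text
clock: 12.7
tool_pos: [0.5584, -0.0008, 0.1493]
orientation: [180.0, -0.0, -93.0]
force: [-0.1, -0.7, -1.8]
opening: 0.0398
t 12.7 p [ 0.5584 -0.0008  0.1493] o [ 1.7996e+02 -2.0000e-02 -9.2950e+01] F [-0.1 -0.7 -1.8] op 0.0398 j [ 20.  13. -20.   0. -56. -23.]
[0.1036, -0.0072, 0.0193, 0.0008, -0.0004, 0.0026]
[0.1036, -0.0072, 0.0493, 0.0008, -0.0004, 0.0026]
```

```bash
python3 -m pendant '[[0.03,-0.003,0.01,0,0,0.0026,-1],[0.065,-0.007,0.03,0,0,0.0026,-1],[0.09,-0.007,0.045,0,0,0.0026,-1],[0.1036,-0.0072,0.05,0,0,0.0026,-1],[0.1036,-0.0072,0.05,0,0,0.0026,-1],[0.1036,-0.0072,0.05,0,0,0.0026,-1]]'; python3 - <<'E'
from jg import *
o=obs(); print(toj(o['tool_pos'])); shoot('wrist','w9')
E
```

```text
clock: 13.45
tool_pos: [0.561, -0.1043, 0.1008]
orientation: [-179.9, -0.0, -93.2]
force: [-0.3, 0.4, -1.6]
opening: 0.0394
t 13.45 p [ 0.561  -0.1043  0.1008] o [-179.91   -0.    -93.2 ] F [-0.3  0.4 -1.6] op 0.0394 j [  9.  17. -22.   0. -50. -12.]
[0.0006909  0.1254593  0.10078156]
```

View pics/w9.png

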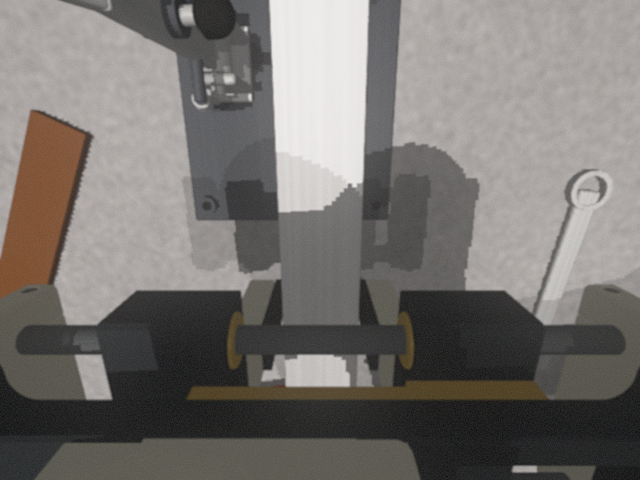

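```bash
python3 - <<'E'
from jg import *
c,im=load('w9'); crop(im,170,0,420,230,3,'w9c')
print(proj(c,[jw((.099,.108,.01)),jw((-.051,.108,.01)),jw((-.051,-.06,.01)),jw((.099,.03,.01)),jw((-.0335,-.05,.051))]).round(1))
E
```

```text
[[194.2 221.4]
 [386.7 221.1]
 [402.5 -39. ]
 [181.3 114.8]
 [386.  -54.9]]
```

View pics/w9c.png

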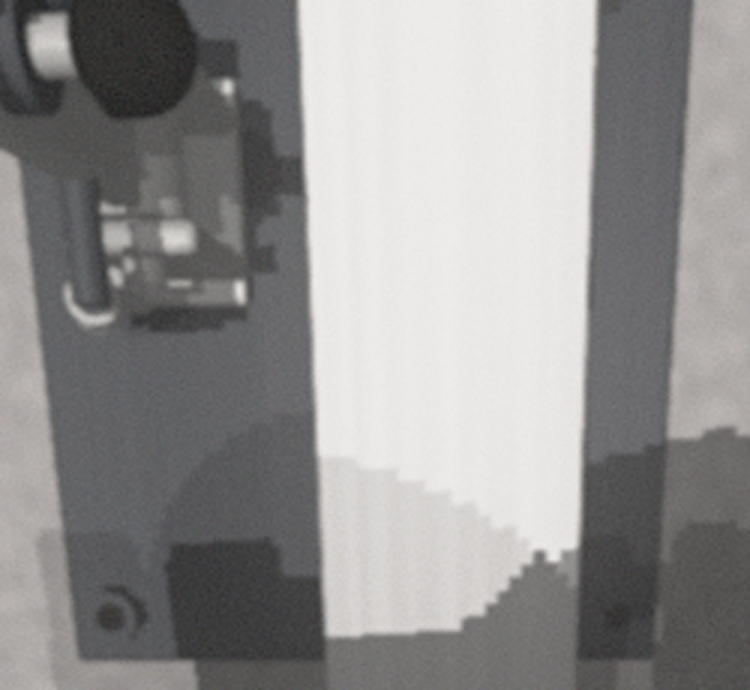

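```bash
sed -i 's/^J0=.*/J0=np.array([.5525,-.2306,0.]); JY=-3.0/' jg.py; python3 - <<'E'
from jg import *
c,im=load('w9')
o=ctrl.get_obs(); Rt=rpy(o['orientation']); z=-.0058
for x in (.10,.06):
  for y in (-.02,.02): print(x,y,proj(c,o['tool_pos']+Rt@[x,y,z]).round(1))
for r in (0,90,180): 
    row=im[r].mean(axis=1); 
    d=np.diff(cv2.GaussianBlur(row[None].astype(np.float32),(1,5),1)[0]) if 0 else np.diff(row); print(r,np.argmax(d[250:300])+250.5,np.argmin(d[340:380])+340.5)
print(proj(c,[jw((.099,.108,.01)),jw((-.051,.108,.01)),jw((-.051,-.033,.01)),jw((.099,.06,.01))]).round(1))
obs(); plan([((*jw((0,.105,0))[:2],.05),(180,0,-93.0)),((*jw((0,.105,0))[:2],.0275),(180,0,-93.0))])
E
```

```text
0.1 -0.02 [[272.9  91.5]]
0.1 0.02 [[367.   91.5]]
0.06 -0.02 [[276.7 185.7]]
0.06 0.02 [[363.3 185.6]]
0 268.5 368.5
90 272.5 365.5
180 277.5 362.5
[[195.5 220.2]
 [388.3 219.6]
 [401.    8.8]
 [187.8 156.9]]
t 13.5 p [ 0.5611 -0.1041  0.1009] o [-179.9     0.    -93.18] F [-0.3  0.5 -2. ] op 0.0397 j [  9.  17. -22.   0. -50. -12.]
[0.0218, 0.002, 0.0509, -0.0018, 0.0, -0.0032]
[0.0218, 0.002, 0.0734, -0.0018, 0.0, -0.0032]
```

```bash
python3 -m pendant '[[0.01,0.002,0.025,-0.0018,0,-0.003,-1],[0.0218,0.002,0.05,-0.0018,0,-0.003,-1],[0.0218,0.002,0.06,-0.0018,0,-0.003,-1],[0.0218,0.002,0.066,-0.0018,0,-0.003,-1],[0.0218,0.002,0.070,-0.0018,0,-0.003,-1],[0.0218,0.002,0.072,-0.0018,0,-0.003,-1],[0.0218,0.002,0.072,-0.0018,0,-0.003,-1]]'; python3 - <<'E'
from jg import *
o=obs(); print(toj(o['tool_pos']));  shoot('wrist','w10'); shoot('scene','s10'); c,im=load('s10'); crop(im,120,120,360,300,3,'s10c')
E
```

```text
clock: 14.38
tool_pos: [0.5576, -0.1262, 0.0285]
orientation: [180.0, -0.0, -93.1]
force: [0.4, -0.3, -1.5]
opening: 0.0397
t 14.38 p [ 0.5576 -0.1262  0.0285] o [ 1.7996e+02 -1.0000e-02 -9.3060e+01] F [ 0.4 -0.3 -1.5] op 0.0397 j [  7.  23. -26.  -0. -42. -10.]
[-0.00034328  0.10451761  0.02850887]
```

View pics/w10.png

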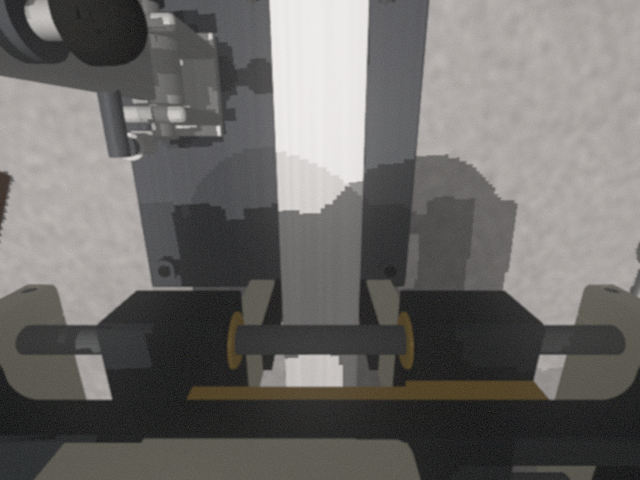

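View pics/s10c.png

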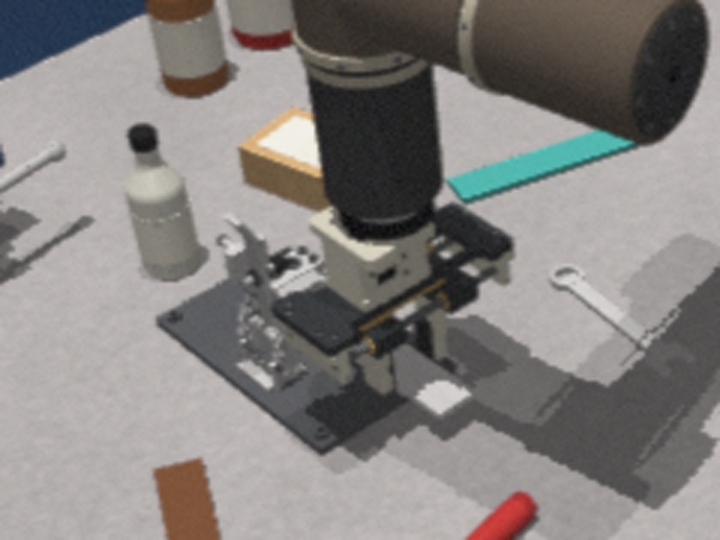

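```bash
python3 -m pendant '[[0,0,0.001,0,0,0,-1],[0,0,0.0018,0,0,0,-1],[0,0,0.0018,0,0,0,-1]]'; python3 - <<'E'
from jg import *
o=obs(); print(toj(o['tool_pos']))
E
```

```text
clock: 14.85
tool_pos: [0.5575, -0.1264, 0.0265]
orientation: [179.9, -0.0, -93.1]
force: [-0.8, 0.5, -0.4]
opening: 0.0393
t 14.85 p [ 0.5575 -0.1264  0.0265] o [ 1.7995e+02 -1.0000e-02 -9.3070e+01] F [-0.8  0.5 -0.4] op 0.0393 j [  7.  23. -26.   0. -41. -10.]
[-0.00042564  0.10433969  0.02653147]
```

```bash
python3 -m pendant '[[0,0,0,0,0,0,0.1],[0,0,0,0,0,0,0.36],[0,0,0,0,0,0,0.36],[-0.015,-0.0004,0,0,0,0,0.36],[-0.03,-0.0004,0,0,0,0,0.36],[-0.0435,-0.0004,0.003,0,0,0.001,0.36],[-0.0435,-0.0004,0.0065,0,0,0.001,0.36],[-0.0435,-0.0004,0.0065,0,0,0.001,0.36]]'; python3 - <<'E'
from jg import *
o=obs(); print(toj(o['tool_pos'])); c,im=shoot('wrist','w11'); crop(im,120,0,440,240,2.5,'w11c')
E
```

```text
clock: 15.85
tool_pos: [0.5598, -0.0827, 0.0194]
orientation: [179.9, -0.0, -93.1]
force: [0.1, 0.1, -0.4]
opening: 0.0597
t 15.85 p [ 0.5598 -0.0827  0.0194] o [ 1.7988e+02 -2.0000e-02 -9.3100e+01] F [ 0.1  0.1 -0.4] op 0.0597 j [ 11.  23. -27.  -0. -40. -14.]
[-0.00049614  0.1481091   0.01941445]
```

View pics/w11.png

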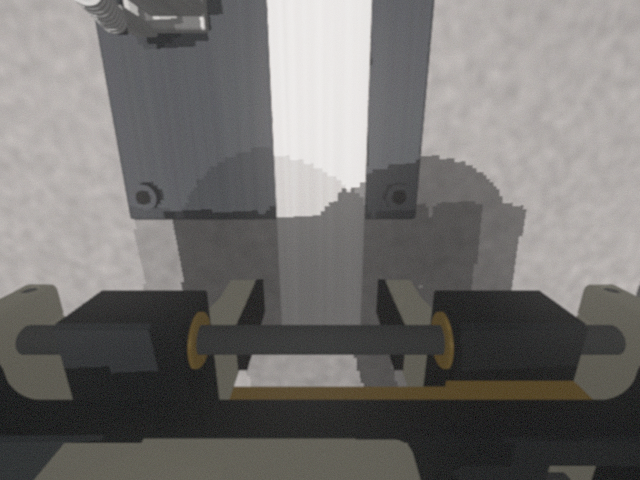

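```bash
python3 - <<'E'
from jg import *
c,im=load('w11')
print(proj(c,[jw((.099,.108,.01)),jw((-.051,.108,.01))]).round(1))
for y in (.169,.15,.12,.06): print(y,proj(c,[jw((.02,y,.032)),jw((-.02,y,.032))]).round(1).tolist())
crop(im,220,260,440,400,3.5,'w11d')
for r in (5,100,200): 
    row=im[r].mean(axis=1); d=np.diff(row); print(r,np.argmax(d[250:300])+250.5,np.argmin(d[340:390])+340.5)
E
```

```text
[[129.9 219.3]
 [416.4 218.6]]
0.169 [[280.6, 344.3], [358.2, 344.1]]
0.15 [[279.2, 311.6], [359.4, 311.4]]
0.12 [[276.7, 255.2], [361.6, 255.0]]
0.06 [[270.8, 120.2], [366.8, 120.0]]
5 266.5 371.5
100 270.5 368.5
200 275.5 364.5
```

View pics/w11d.png

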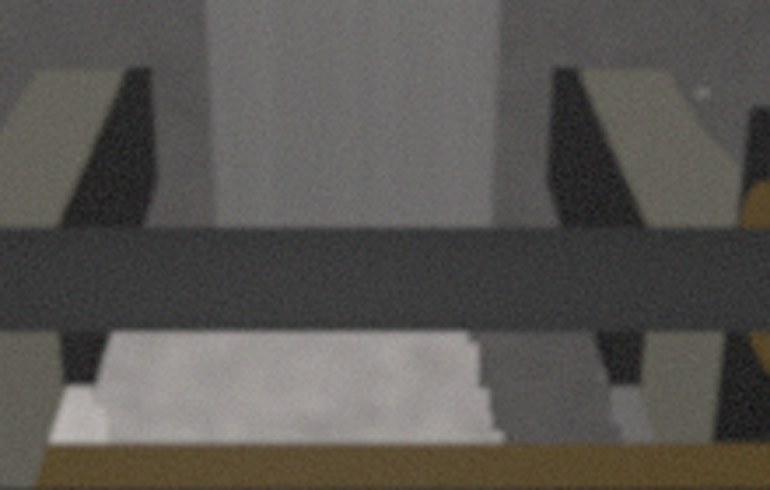

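```bash
python3 -m pendant '[[0,-0.0004,0,0,0,0,0],[0,-0.0004,0,0,0,0.001,-1],[0,-0.0004,0,0,0,0.001,-1],[0,-0.0004,0,0,0,0.001,-1],[0,-0.0004,0,0,0,0.001,-1],[0,-0.0004,0,0,0,0.001,-1]]'; python3 - <<'E'
from jg import *
o=obs(); print(toj(o['tool_pos']))
E
```

```text
clock: 16.65
tool_pos: [0.5605, -0.0831, 0.0199]
orientation: [179.9, -0.0, -93.2]
force: [0.4, -1.5, -0.5]
opening: 0.0396
t 16.65 p [ 0.5605 -0.0831  0.0199] o [ 1.7993e+02 -2.0000e-02 -9.3190e+01] F [ 0.4 -1.5 -0.5] op 0.0396 j [ 11.  23. -27.  -0. -40. -15.]
[0.00024669 0.14775352 0.01989672]
```

```bash
python3 -m pendant '[[0.002,0,0,0,0,-0.003,-1],[0.004,0,0,0,0,-0.003,-1],[0.006,0,0,0,0,-0.003,-1],[0.008,0,0,0,0,-0.003,-1],[0.010,0,0,0,0,-0.003,-1],[0.012,0,0,0,0,-0.003,-1],[0.014,0,0,0,0,-0.003,-1],[0.016,0,0,0,0,-0.003,-1]]'; python3 - <<'E'
from jg import *
o=obs(); print(toj(o['tool_pos']),o['moment'].round(2))
E
```

```text
clock: 17.65
tool_pos: [0.5596, -0.0991, 0.0199]
orientation: [179.9, -0.0, -93.0]
force: [0.0, 1.8, 0.3]
opening: 0.0394
t 17.65 p [ 0.5596 -0.0991  0.0199] o [ 1.7993e+02 -1.0000e-02 -9.3020e+01] F [0.  1.8 0.3] op 0.0394 j [ 10.  23. -27.  -0. -40. -13.]
[0.00021712 0.13170501 0.01987831] [ 0.45 -0.1   0.06]
```

```bash
python3 -m pendant '[[0.0015,0,0,0,0,0,-1],[0.003,0,0,0,0,0,-1],[0.0045,0,0,0,0,0,-1],[0.006,0,0,0,0,0,-1]]'; python3 - <<'E'
from jg import *
o=obs(); print(toj(o['tool_pos']),o['moment'].round(2))
E
python3 -m pendant '[[0.0015,0,0,0,0,0,-1],[0.003,0,0,0,0,0,-1],[0.0045,0,0,0,0,0,-1],[0.006,0,0,0,0,0,-1]]'; python3 - <<'E'
from jg import *
o=obs(); print(toj(o['tool_pos']),o['moment'].round(2))
E
```

```text
clock: 18.15
tool_pos: [0.5593, -0.105, 0.0199]
orientation: [179.9, -0.0, -93.0]
force: [0.1, 0.8, 0.4]
opening: 0.0394
t 18.15 p [ 0.5593 -0.105   0.0199] o [ 1.7993e+02 -1.0000e-02 -9.3010e+01] F [0.1 0.8 0.4] op 0.0394 j [  9.  23. -27.  -0. -40. -12.]
[0.00023087 0.12576192 0.01988077] [ 0.47 -0.05 -0.03]
clock: 18.65
tool_pos: [0.5589, -0.1111, 0.0199]
orientation: [179.9, -0.0, -93.0]
force: [-0.3, 1.0, 1.3]
opening: 0.0394
t 18.65 p [ 0.5589 -0.1111  0.0199] o [ 1.7993e+02 -1.0000e-02 -9.3020e+01] F [-0.3  1.   1.3] op 0.0394 j [  8.  23. -26.  -0. -40. -11.]
[0.00017824 0.11971892 0.01986824] [ 0.45 -0.08 -0.  ]
```

```bash
python3 -m pendant '[[0.002,0,0,0,0,0,-1],[0.004,0,0,0,0,0,-1],[0.006,0,0,0,0,0,-1],[0.008,0,0,0,0,0,-1],[0.01,0,0,0,0,0,-1],[0.012,0,0,0,0,0,-1],[0.014,0,0,0,0,0,-1],[0.016,0,0,0,0,0,-1],[0.018,0,0,0,0,0,-1],[0.0195,0,0,0,0,0,-1],[0.021,0,0,0,0,0,-1]]'; python3 - <<'E'
from jg import *
o=obs(); print(toj(o['tool_pos']),o['moment'].round(2)); c,im=shoot('wrist','w12'); shoot('top','t12'); c,im=load('t12'); crop(im,360,180,480,260,6,'t12c')
E
```

```text
clock: 20.02
tool_pos: [0.5578, -0.132, 0.0199]
orientation: [179.9, -0.0, -93.0]
force: [-0.4, 1.1, -0.2]
opening: 0.0393
t 20.02 p [ 0.5578 -0.132   0.0199] o [ 1.7993e+02 -1.0000e-02 -9.3020e+01] F [-0.4  1.1 -0.2] op 0.0393 j [  6.  23. -26.  -0. -41.  -9.]
[0.00016348 0.09874547 0.01985733] [ 0.4  -0.09 -0.01]
```

View pics/w12.png

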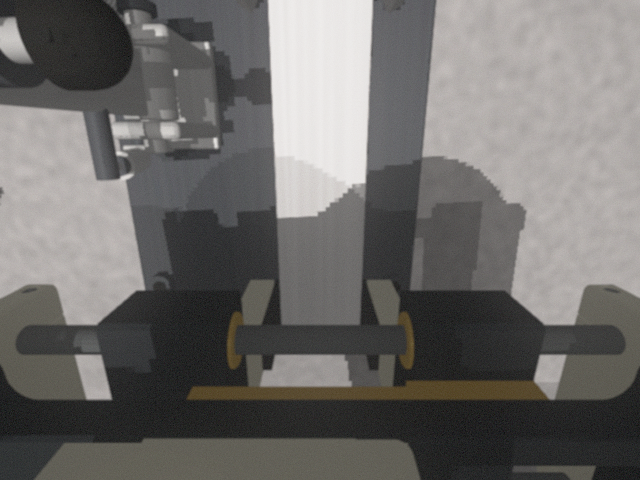

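View pics/t12c.png

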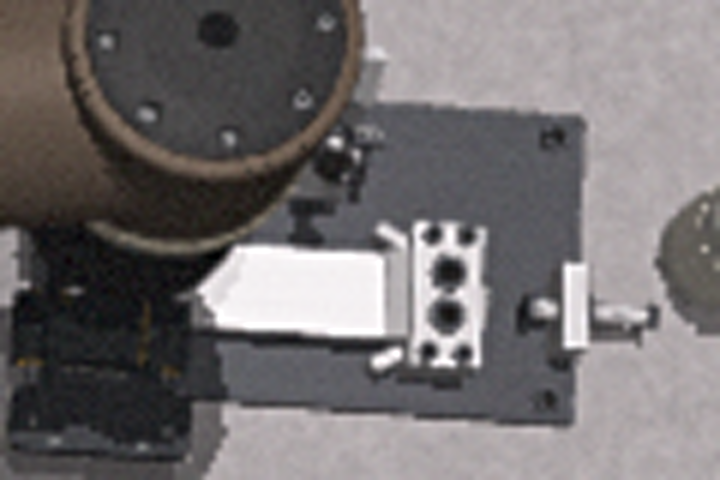

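```bash
python3 -m pendant '[[0.0015,0,0,0,0,0,-1],[0.003,0,0,0,0,0,-1],[0.0045,0,0,0,0,0,-1],[0.006,0,0,0,0,0,-1],[0.0075,0,0,0,0,0,-1],[0.009,0,0,0,0,0,-1]]'; python3 -m pendant '[[0.001,0,0,0,0,0,-1],[0.002,0,0,0,0,0,-1],[0.003,0,0,0,0,0,-1],[0.004,0,0,0,0,0,-1],[0.005,0,0,0,0,0,-1]]';  python3 - <<'E'
from jg import *
o=obs(); print(toj(o['tool_pos']),o['moment'].round(2)); shoot('top','t13'); c,im=load('t13'); crop(im,360,180,480,260,6,'t13c')
E
```

```text
clock: 20.88
tool_pos: [0.5574, -0.141, 0.0199]
orientation: [179.9, -0.0, -93.0]
force: [-0.2, 0.6, 0.5]
opening: 0.0395
clock: 21.5
tool_pos: [0.5571, -0.1459, 0.0199]
orientation: [179.9, -0.0, -93.0]
force: [-1.1, 0.9, -0.6]
opening: 0.0394
t 21.5 p [ 0.5571 -0.1459  0.0199] o [ 1.7993e+02 -1.0000e-02 -9.3020e+01] F [-1.1  0.9 -0.6] op 0.0394 j [  5.  24. -26.   0. -41.  -8.]
[0.00017955 0.08478153 0.01987294] [ 0.36 -0.03 -0.03]
```

View pics/t13c.png

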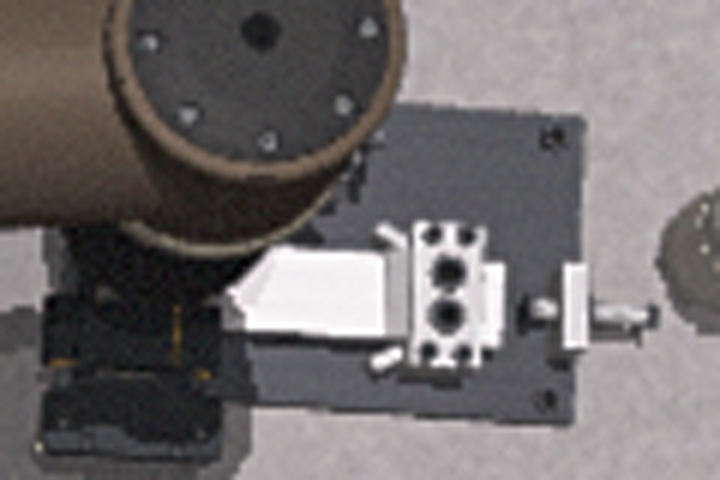

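```bash
M='[[0.0005,0,0,0,0,0,-1],[0.001,0,0,0,0,0,-1],[0.0015,0,0,0,0,0,-1],[0.002,0,0,0,0,0,-1]]'; python3 -m pendant '[[0.0005,0,0,0,0,0,-1],[0.001,0,0,0,0,0,-1],[0.0015,0,0,0,0,0,-1],[0.002,0,0,0,0,0,-1],[0.0025,0,0,0,0,0,-1],[0.003,0,0,0,0,0,-1]]'; python3 -m pendant '[[0.0005,0,0,0,0,0,-1],[0.001,0,0,0,0,0,-1],[0.0015,0,0,0,0,0,-1]]'
```

```text
clock: 22.3
tool_pos: [0.557, -0.1489, 0.0199]
orientation: [179.9, -0.0, -93.0]
force: [-0.5, 1.0, 0.0]
opening: 0.0399
clock: 22.68
tool_pos: [0.5569, -0.1504, 0.0199]
orientation: [179.9, -0.0, -93.0]
force: [0.0, 0.5, -0.4]
opening: 0.0393
```

Nose is now about −98.5 mm. I'll advance in 1 mm steps, checking force each time.

```bash
python3 -m pendant '[[0.0005,0,0,0,0,0,-1],[0.001,0,0,0,0,0,-1]]'; python3 -m pendant '[[0.0005,0,0,0,0,0,-1],[0.001,0,0,0,0,0,-1]]'
```

```text
clock: 22.92
tool_pos: [0.5567, -0.1514, 0.0198]
orientation: [179.9, -0.0, -93.0]
force: [-0.7, 0.7, -1.4]
opening: 0.0396
clock: 23.18
tool_pos: [0.5568, -0.1524, 0.0199]
orientation: [179.9, -0.0, -93.0]
force: [1.0, 0.8, -1.4]
opening: 0.0397
```

```bash
python3 -m pendant '[[0.0005,0,0,0,0,0,-1],[0.001,0,0,0,0,0,-1]]'
```

```text
clock: 23.42
tool_pos: [0.5568, -0.1534, 0.0199]
orientation: [179.9, -0.0, -93.0]
force: [0.1, 1.2, -1.8]
opening: 0.0396
```

```bash
python3 -m pendant '[[0.0004,0,0,0,0,0,-1],[0.0008,0,0,0,0,0,-1]]'
```

```text
clock: 23.68
tool_pos: [0.5567, -0.1542, 0.0199]
orientation: [179.9, -0.0, -93.0]
force: [0.4, -0.2, -0.8]
opening: 0.0395
```

```bash
python3 -m pendant '[[0.0004,0,0,0,0,0,-1],[0.0008,0,0,0,0,0,-1]]'
```

```text
clock: 23.92
tool_pos: [0.5566, -0.155, 0.0199]
orientation: [179.9, -0.0, -93.0]
force: [0.6, -0.3, -1.4]
opening: 0.0397
```

```bash
python3 -m pendant '[[0.0004,0,0,0,0,0,-1],[0.0008,0,0,0,0,0,-1]]'
```

```text
clock: 24.18
tool_pos: [0.5566, -0.1558, 0.0199]
orientation: [179.9, -0.0, -93.0]
force: [0.7, 0.4, -1.9]
opening: 0.0397
```

```bash
python3 - <<'E'
from jg import *
o=obs(); print(toj(o['tool_pos']),o['moment'].round(2)); shoot('top','t14'); c,im=load('t14'); crop(im,400,200,480,260,9,'t14c')
E
```

```text
t 24.18 p [ 0.5566 -0.1558  0.0199] o [ 1.7993e+02 -1.0000e-02 -9.3010e+01] F [ 0.7  0.4 -1.9] op 0.0397 j [  4.  24. -25.   0. -41.  -7.]
[0.00019329 0.07490269 0.01988903] [ 0.23 -0.03  0.01]
```

View pics/t14c.png

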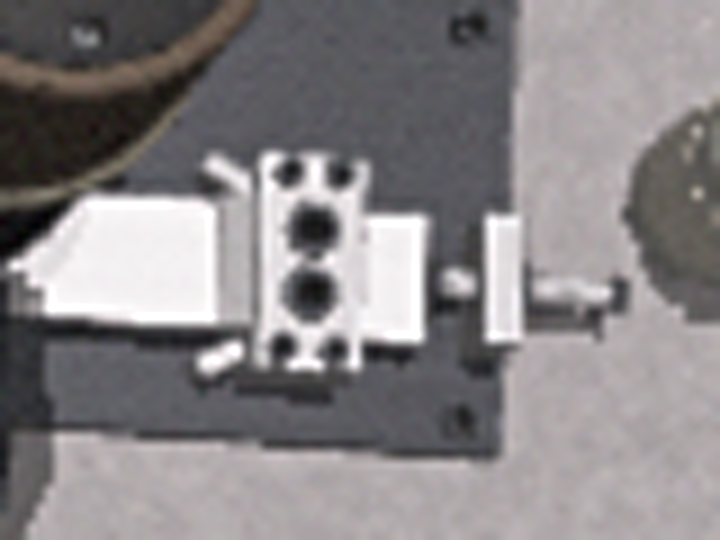

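```bash
python3 -m pendant '[[0.0003,0,0,0,0,0,-1],[0.0006,0,0,0,0,0,-1]]'
```

```text
clock: 24.48
tool_pos: [0.5566, -0.1564, 0.0199]
orientation: [179.9, -0.0, -93.0]
force: [0.6, 0.3, -0.2]
opening: 0.0392
```

```bash
python3 -m pendant '[[0.0003,0,0,0,0,0,-1],[0.0006,0,0,0,0,0,-1]]'
```

```text
clock: 24.72
tool_pos: [0.5566, -0.157, 0.0199]
orientation: [179.9, -0.0, -93.0]
force: [-0.7, 1.1, -0.9]
opening: 0.0399
```

```bash
python3 -m pendant '[[0.0003,0,0,0,0,0,-1],[0.0006,0,0,0,0,0,-1]]'
```

```text
clock: 24.98
tool_pos: [0.5566, -0.1572, 0.0198]
orientation: [179.9, 0.0, -93.0]
force: [-0.0, 5.5, -1.7]
opening: 0.0397
```

```bash
python3 -m pendant '[[0.0001,0,0,0,0,0,-1],[0.0002,0,0,0,0,0,-1],[0.0002,0,0,0,0,0,-1]]'; python3 - <<'E'
from jg import *
o=obs(); print(toj(o['tool_pos']),o['moment'].round(2)); shoot('top','t15'); c,im=load('t15'); crop(im,400,200,480,260,9,'t15c')
E
```

```text
clock: 25.35
tool_pos: [0.5566, -0.1572, 0.0198]
orientation: [179.9, 0.0, -93.0]
force: [0.1, 5.6, -0.6]
opening: 0.0395
t 25.35 p [ 0.5566 -0.1572  0.0198] o [ 1.7994e+02  2.0000e-02 -9.3020e+01] F [ 0.1  5.6 -0.6] op 0.0395 j [  4.  24. -25.  -0. -41.  -7.]
[0.00030048 0.07352843 0.01982996] [ 2.15 -0.07 -0.01]
```

View pics/t15c.png

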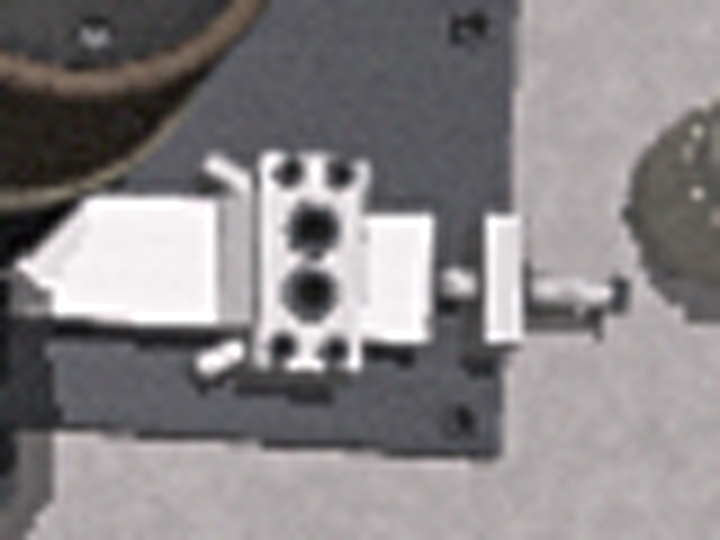

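```bash
python3 -m pendant '[[0,0,0,0,0,0,-0.05],[0,0,0,0,0,0,0.2],[0,0,0,0,0,0,0.36],[0,0,-0.01,0,0,0,0.36],[0,0,-0.05,0,0,0,0.36],[0,0,-0.1,0,0,0,0.36],[0,0,-0.15,0,0,0,0.36],[0,0,-0.2,0,0,0,0.2],[0,0,-0.23,0,0,0,0]]'; python3 - <<'E'
from jg import *
o=obs(); 
p,a=tcp(1.6,.5); back=p+.1*np.array(RJ@[np.sin(.5),0,np.cos(.5)])
print(p,a,back)
plan([((.60,-.17,.27),(180,0,-48)),((.64,-.22,.27),(180,0,-3)),(back,a)])
E
```

```text
clock: 26.52
tool_pos: [0.5573, -0.158, 0.2539]
orientation: [-179.8, -0.0, -93.0]
force: [0.3, 0.1, -1.4]
opening: 0.0476
t 26.52 p [ 0.5573 -0.158   0.2539] o [-1.7983e+02 -2.0000e-02 -9.3010e+01] F [ 0.3  0.1 -1.4] op 0.0476 j [  4.  11.  -9.   0. -70.  -7.]
[ 0.61256168 -0.2337477   0.14660319] [180.          28.64788976  -3.        ] [ 0.66043853 -0.23625682  0.23436145]
[0.0097, -0.0433, -0.016, -0.0028, -0.0015, -0.7856]
[0.0576, -0.0859, -0.0158, -0.0021, -0.0027, -1.571]
[0.0727, -0.107, 0.0199, -0.3941, -0.3946, -1.5348]
```

```bash
python3 -m pendant '[[0.002,-0.01,-0.016,0,0,-0.16,0],[0.004,-0.02,-0.016,0,0,-0.32,0],[0.006,-0.03,-0.016,0,0,-0.48,0],[0.008,-0.04,-0.016,0,0,-0.64,0],[0.015,-0.05,-0.016,0,0,-0.8,0],[0.025,-0.06,-0.016,0,0,-0.96,0],[0.035,-0.065,-0.016,0,0,-1.12,0],[0.045,-0.07,-0.016,0,0,-1.28,0],[0.05,-0.08,-0.016,0,0,-1.44,0],[0.0576,-0.086,-0.016,0,0,-1.571,0],[0.0576,-0.086,-0.016,0,0,-1.571,0],[0.0576,-0.086,-0.016,0,0,-1.571,0]]'; python3 - <<'E'
from jg import *
o=obs(); shoot('wrist','w16')
p,a=tcp(1.6,.5); back=p+.1*np.array(RJ@[np.sin(.5),0,np.cos(.5)])
plan([(back,a),(p,a)])
E
```

```text
clock: 28.02
tool_pos: [0.6393, -0.2197, 0.2662]
orientation: [180.0, 0.1, -3.2]
force: [-0.3, -0.3, 0.3]
opening: 0.0442
t 28.02 p [ 0.6393 -0.2197  0.2662] o [ 1.7999e+02  6.0000e-02 -3.1800e+00] F [-0.3 -0.3  0.3] op 0.0442 j [ -2.  20.   4.   0. -75.  89.]
[0.022, 0.0155, 0.0318, -0.0005, -0.4991, -0.0024]
[-0.0259, 0.0156, 0.1196, -0.0005, -0.4991, -0.0024]
```

View pics/w16.png

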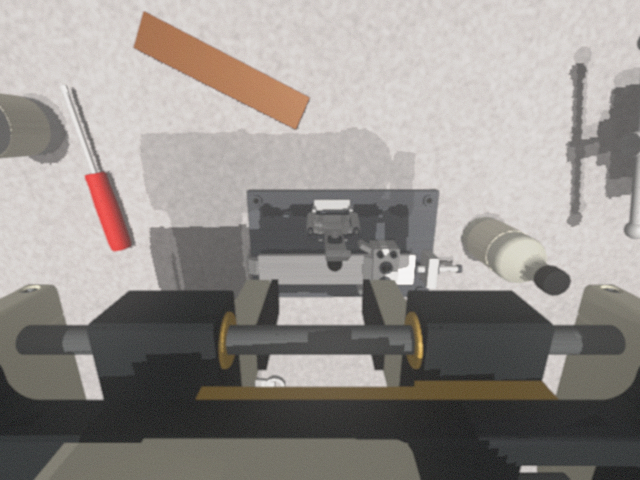

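```bash
python3 -m pendant '[[0.008,0.004,0.01,0,-0.15,0,-0.2],[0.016,0.01,0.02,0,-0.3,0,-0.2],[0.022,0.0145,0.032,0,-0.45,-0.0024,-0.2],[0.022,0.0145,0.032,0,-0.499,-0.0024,-0.2],[0.022,0.0145,0.032,0,-0.499,-0.0024,-0.2]]'; python3 - <<'E'
from jg import *
o=obs(); shoot('wrist','w17')
p,a=tcp(1.6,.5); plan([(p+[.001,.001,0],a)])
E
```

```text
clock: 28.7
tool_pos: [0.6612, -0.235, 0.231]
orientation: [180.0, 28.9, -2.9]
force: [-0.2, -0.8, -0.0]
opening: 0.0349
t 28.7 p [ 0.6612 -0.235   0.231 ] o [180.    28.86  -2.92] F [-0.2 -0.8 -0. ] op 0.0349 j [  -4.   42.   31.    0. -108.   91.]
[-0.0004, -0.0001, 0.0986, 0.0011, 0.0002, 0.0013]
```

View pics/w17.png

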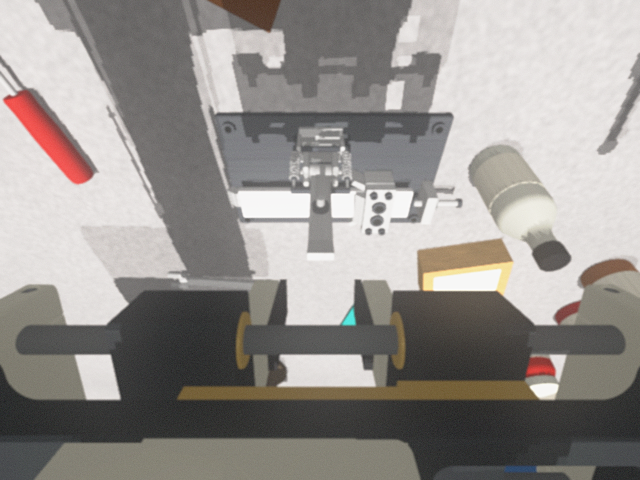

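```bash
python3 -m pendant '[[0,0,0.04,0,0,0,-0.2],[0,0,0.07,0,0,0,-0.2],[0,0,0.09,0,0,0,-0.2],[0,0,0.0985,0,0,0,-0.2],[0,0,0.0985,0,0,0,-0.2]]'; python3 - <<'E'
from jg import *
o=obs(); shoot('wrist','w18')
E
```

```text
clock: 29.38
tool_pos: [0.6137, -0.2331, 0.1489]
orientation: [180.0, 28.5, -2.9]
force: [0.8, -0.8, 0.5]
opening: 0.0353
t 29.38 p [ 0.6137 -0.2331  0.1489] o [180.    28.51  -2.88] F [ 0.8 -0.8  0.5] op 0.0353 j [ -4.  39.  16.   0. -95.  91.]
```

View pics/w18.png

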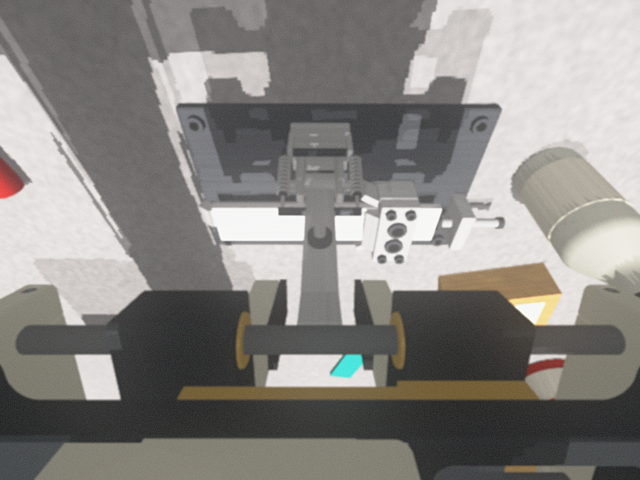

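```bash
python3 -m pendant '[[0,0,0.0015,0,0,0,-0.4],[0,0,0.0015,0,0,0,-1],[0,0,0.0015,0,0,0,-1],[0,0,0.0015,0,0,0,-1]]'; python3 - <<'E'
from jg import *
o=obs(); p=toj(o['tool_pos']); b=np.radians(o['orientation'][1]); g=p+.019*np.array([np.sin(b),0,np.cos(b)]); v=g-[.06,0,.052]; print('grasp',g.round(4),'angle',np.arctan2(v[2],-v[0])-.0537,np.hypot(v[0],v[2]))
A=[1.5,1.4,1.3,1.2,1.1,1.0,.9,.8,.7,.6,.5,.4,.3,.22,.16,.13]; B=lambda a:.5*max(0,a-.2)/1.4
plan([tcp(a,B(a)) for a in A[:12]],base=tcp(1.6,.5))
E
```

```text
clock: 29.92
tool_pos: [0.6132, -0.2327, 0.1462]
orientation: [-180.0, 28.6, -2.8]
force: [0.3, 2.6, 2.4]
opening: 0.0196
t 29.93 p [ 0.6132 -0.2327  0.1462] o [-179.96   28.63   -2.84] F [0.3 2.6 2.4] op 0.0196 j [ -4.  39.  16.   0. -95.  91.]
grasp [0.0699 0.0011 0.1629] angle 1.6059254442211688 0.11131123134007179
[-0.0093, -0.0, 0.005, -0.0, 0.0357, -0.0]
[-0.018, -0.0, 0.011, -0.0, 0.0714, 0.0]
[-0.0261, 0.0, 0.0178, 0.0, 0.1071, 0.0]
[-0.0335, -0.0, 0.0255, 0.0, 0.1429, 0.0]
[-0.04, -0.0, 0.0339, 0.0, 0.1786, 0.0]
[-0.0457, -0.0, 0.0429, 0.0, 0.2143, 0.0]
[-0.0504, -0.0, 0.0526, 0.0, 0.25, 0.0]
[-0.0542, -0.0, 0.0626, 0.0, 0.2857, 0.0]
[-0.0569, -0.0, 0.0731, 0.0, 0.3214, 0.0]
[-0.0585, -0.0, 0.0838, 0.0, 0.3571, 0.0]
[-0.059, -0.0, 0.0946, 0.0, 0.3929, 0.0]
[-0.0584, -0.0, 0.1055, 0.0, 0.4286, 0.0]
```

```bash
python3 -m pendant '[[-0.0093,0,0.005,0,0.036,0,-1],[-0.018,0,0.011,0,0.071,0,-1],[-0.0261,0,0.0178,0,0.107,0,-1],[-0.0335,0,0.0255,0,0.143,0,-1],[-0.04,0,0.0339,0,0.179,0,-1],[-0.0457,0,0.0429,0,0.214,0,-1],[-0.0504,0,0.0526,0,0.25,0,-1],[-0.0542,0,0.0626,0,0.286,0,-1]]'; python3 - <<'E'
from jg import *
o=obs(); p=toj(o['tool_pos']); b=np.radians(o['orientation'][1]); g=p+.019*np.array([np.sin(b),0,np.cos(b)]); v=g-[.06,0,.052]; print('grasp',g.round(4),'angle',np.arctan2(v[2],-v[0])-.0537,np.hypot(v[0],v[2]))
A=[.7,.6,.5,.4,.3,.25,.21,.18,.16,.15,.14,.13]; B=lambda a:.5*max(0,a-.2)/1.4
plan([tcp(a,B(a)) for a in A[:12]],base=tcp(.8,B(.8)))
E
```

```text
clock: 30.92
tool_pos: [0.5359, -0.2286, 0.1179]
orientation: [-180.0, 12.1, -2.8]
force: [0.1, 3.6, 2.6]
opening: 0.0197
t 30.93 p [ 0.5359 -0.2286  0.1179] o [-179.96   12.09   -2.85] F [0.1 3.6 2.6] op 0.0197 j [ -4.  24. -10.   0. -68.  91.]
grasp [-0.0127  0.0011  0.1364] angle 0.8060660794112652 0.11143912865581261
[-0.0055, 0.0, 0.0093, 0.0, 0.0357, -0.0]
[-0.0101, -0.0, 0.0191, -0.0, 0.0714, 0.0]
[-0.0137, -0.0, 0.0293, 0.0, 0.1071, 0.0]
[-0.0162, -0.0, 0.04, 0.0, 0.1429, 0.0]
[-0.0176, -0.0, 0.0508, 0.0, 0.1786, 0.0]
[-0.0179, -0.0, 0.0563, 0.0, 0.1964, 0.0]
[-0.018, -0.0, 0.0607, -0.0, 0.2107, 0.0]
[-0.018, -0.0, 0.064, 0.0, 0.2143, 0.0]
[-0.018, -0.0, 0.0663, 0.0, 0.2143, 0.0]
[-0.018, -0.0, 0.0674, 0.0, 0.2143, 0.0]
[-0.018, -0.0, 0.0685, 0.0, 0.2143, 0.0]
[-0.018, -0.0, 0.0696, 0.0, 0.2143, 0.0]
```

Perfect tracking. Go down to about 0.18 rad.

```bash
python3 -m pendant '[[-0.0055,0,0.0093,0,0.036,0,-1],[-0.0101,0,0.0191,0,0.071,0,-1],[-0.0137,0,0.0293,0,0.107,0,-1],[-0.0162,0,0.04,0,0.143,0,-1],[-0.0173,0,0.048,0,0.179,0,-1],[-0.0179,0,0.0555,0,0.196,0,-1],[-0.018,0,0.0605,0,0.211,0,-1],[-0.018,0,0.064,0,0.214,0,-1]]'; python3 - <<'E'
from jg import *
o=obs(); p=toj(o['tool_pos']); b=np.radians(o['orientation'][1]); g=p+.019*np.array([np.sin(b),0,np.cos(b)]); v=g-[.06,0,.052]; print('grasp',g.round(4),'angle',np.arctan2(v[2],-v[0])-.0537,np.hypot(v[0],v[2])); print(tcp(.13,0)[0],tcp(.12,0)[0])
shoot('wrist','w19')
E
```

```text
clock: 31.92
tool_pos: [0.5028, -0.2268, 0.0575]
orientation: [-179.9, 0.1, -2.9]
force: [-2.4, 5.2, -2.5]
opening: 0.0195
t 31.93 p [ 0.5028 -0.2268  0.0575] o [-1.7992e+02  1.3000e-01 -2.9100e+00] F [-2.4  5.2 -2.5] op 0.0195 j [ -4.  19. -27.  -0. -44.  91.]
grasp [-0.0498  0.0011  0.0765] angle 0.16579043004407126 0.11249104813526276
[ 0.50278688 -0.22799465  0.05340358] [ 0.50258861 -0.22798425  0.05230476]
```

View pics/w19.png

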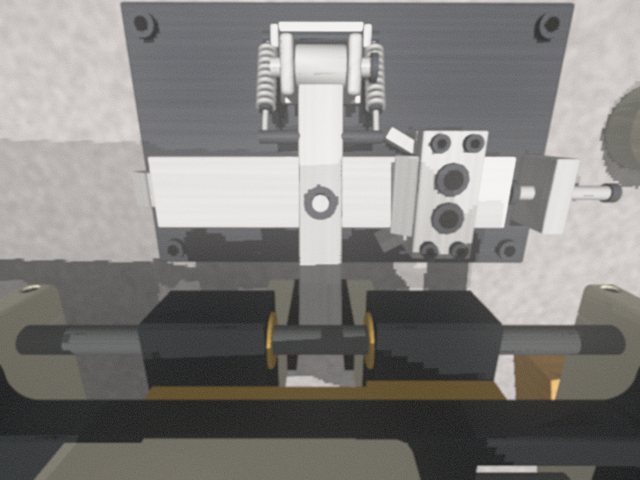

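```bash
python3 -m pendant '[[0,-0.0003,0.0006,0,0,0,-1],[0,-0.0004,0.0012,0,0,0,-1]]'
```

```text
clock: 32.22
tool_pos: [0.5025, -0.2268, 0.0563]
orientation: [-179.9, 0.2, -2.9]
force: [-4.9, 3.3, -2.6]
opening: 0.0197
```

```bash
python3 -m pendant '[[0,0,0.0005,0,0,0,-1],[0,0,0.001,0,0,0,-1]]'
```

```text
clock: 32.48
tool_pos: [0.5023, -0.2268, 0.0553]
orientation: [-179.9, 0.2, -2.9]
force: [-4.9, 3.4, -2.1]
opening: 0.0197
```

```bash
python3 -m pendant '[[0,0,0.0005,0,0,0,-1],[0,0,0.001,0,0,0,-1]]'
```

```text
clock: 32.72
tool_pos: [0.502, -0.2268, 0.0542]
orientation: [-179.9, 0.3, -2.9]
force: [-5.6, 4.0, -2.7]
opening: 0.0196
```

```bash
python3 -m pendant '[[0,0,0.0004,0,0,0,-1],[0,0,0.0008,0,0,0,-1]]'
```

```text
clock: 32.98
tool_pos: [0.5019, -0.2268, 0.0533]
orientation: [-179.9, 0.3, -2.9]
force: [-5.6, 3.2, -1.4]
opening: 0.0194
```

```bash
python3 -m pendant '[[0,0,0.0004,0,0,0,-1],[0,0,0.0008,0,0,0,-1]]'
```

```text
clock: 33.22
tool_pos: [0.5017, -0.2268, 0.0525]
orientation: [-179.9, 0.3, -2.9]
force: [-6.2, 3.3, -1.9]
opening: 0.0193
```

```bash
python3 - <<'E'
from jg import *
o=obs(); print(o['moment'].round(2)); shoot('scene','s20'); c,im=load('s20'); crop(im,150,150,270,250,6,'s20c')
E
```

```text
t 33.23 p [ 0.5017 -0.2268  0.0525] o [-179.93    0.29   -2.93] F [-6.2  3.3 -1.9] op 0.0193 j [ -4.  19. -27.  -0. -44.  91.]
[ 1.28  1.78 -0.03]
```

View pics/s20c.png

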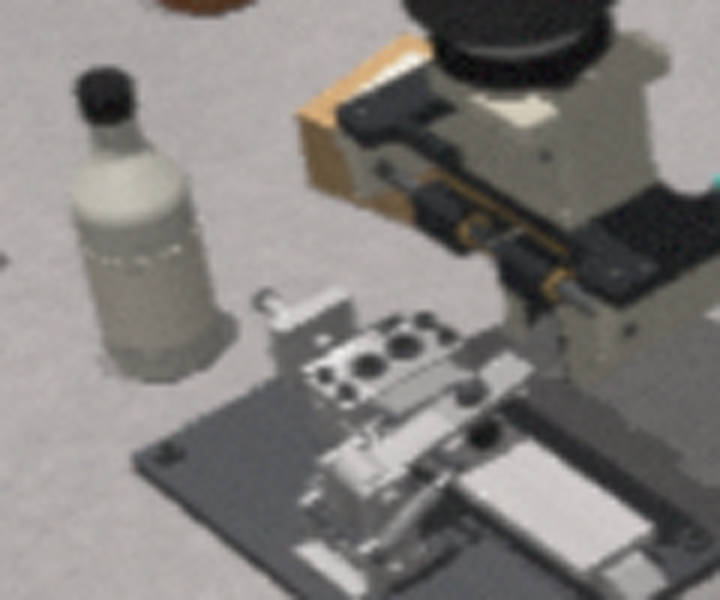

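```bash
python3 -m pendant '[[0,0,0.0003,0,0,0,-1],[0,0,0.0006,0,0,0,-1]]'
```

```text
clock: 33.52
tool_pos: [0.5016, -0.2267, 0.0519]
orientation: [-179.9, 0.3, -2.9]
force: [-6.6, 3.8, -2.3]
opening: 0.0192
```

```bash
python3 -m pendant '[[0,0,0.0003,0,0,0,-1],[0,0,0.0006,0,0,0,-1]]'
```

```text
clock: 33.78
tool_pos: [0.5015, -0.2267, 0.0513]
orientation: [-179.9, 0.3, -2.9]
force: [-7.1, 3.9, 0.3]
opening: 0.0193
```

```bash
python3 -m pendant '[[0,0,0.0003,0,0,0,-1],[0,0,0.0006,0,0,0,-1]]'
```

```text
clock: 34.02
tool_pos: [0.5014, -0.2268, 0.051]
orientation: [-179.9, 0.3, -2.9]
force: [-8.8, 4.6, 3.1]
opening: 0.0193
```

```bash
python3 -m pendant '[[0,0,-0.0003,0,0,0,-0.45],[0,0,-0.0003,0,0,0,-0.3],[0,0,-0.0003,0,0,0,-0.2],[0,0,-0.0003,0,0,0,-0.2]]'; python3 - <<'E'
from jg import *
o=obs(); shoot('wrist','w21')
E
```

```text
clock: 34.52
tool_pos: [0.5046, -0.2272, 0.0522]
orientation: [-180.0, -0.0, -2.9]
force: [-0.5, -0.2, -0.2]
opening: 0.0349
t 34.52 p [ 0.5046 -0.2272  0.0522] o [-1.7998e+02 -2.0000e-02 -2.8700e+00] F [-0.5 -0.2 -0.2] op 0.0349 j [ -4.  19. -27.  -0. -44.  91.]
```

View pics/w21.png

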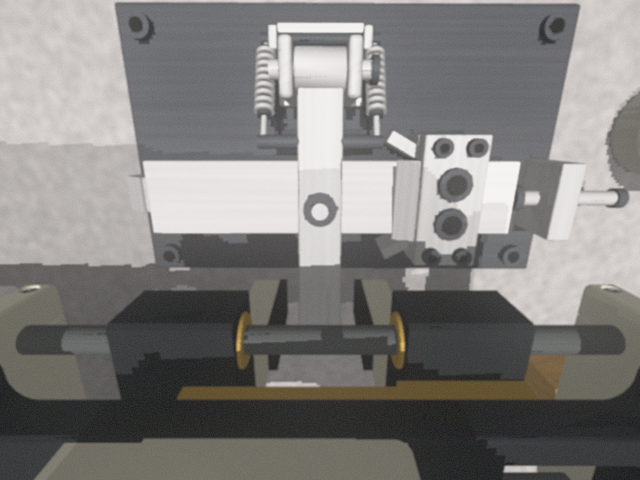

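```bash
python3 -m pendant '[[0,0,-0.02,0,0,0,-0.2],[0,0,-0.06,0,0,0,-0.2],[0,0,-0.11,0,0,0,-0.2],[-0.03,0,-0.16,0,0,0,-0.2],[-0.06,0,-0.2,0,0,0,-0.2],[-0.06,0,-0.2,0,0,0,-0.2],[-0.06,0,-0.2,0,0,0,-0.2]]'; python3 - <<'E'
from jg import *
o=obs(); c,im=shoot('wrist','w22'); crop(im,215,0,475,175,3,'w22c'); c,im=shoot('scene','s22'); crop(im,150,150,290,260,5.5,'s22c'); shoot('top','t22')
E
```

```text
clock: 35.45
tool_pos: [0.4443, -0.224, 0.252]
orientation: [-180.0, -0.0, -2.9]
force: [0.8, -0.4, 0.0]
opening: 0.035
t 35.45 p [ 0.4443 -0.224   0.252 ] o [-1.7996e+02 -3.0000e-02 -2.8800e+00] F [ 0.8 -0.4  0. ] op 0.035 j [ -4.   3. -19.  -0. -69.  91.]
```

View pics/w22c.png

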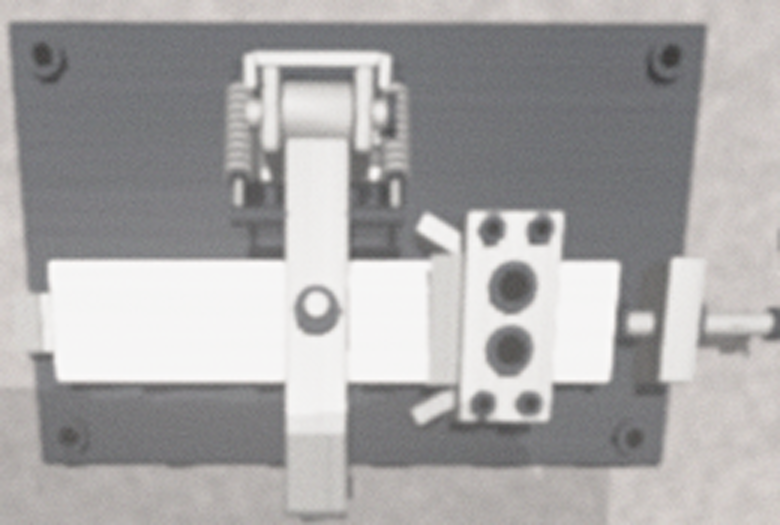

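View pics/s22c.png

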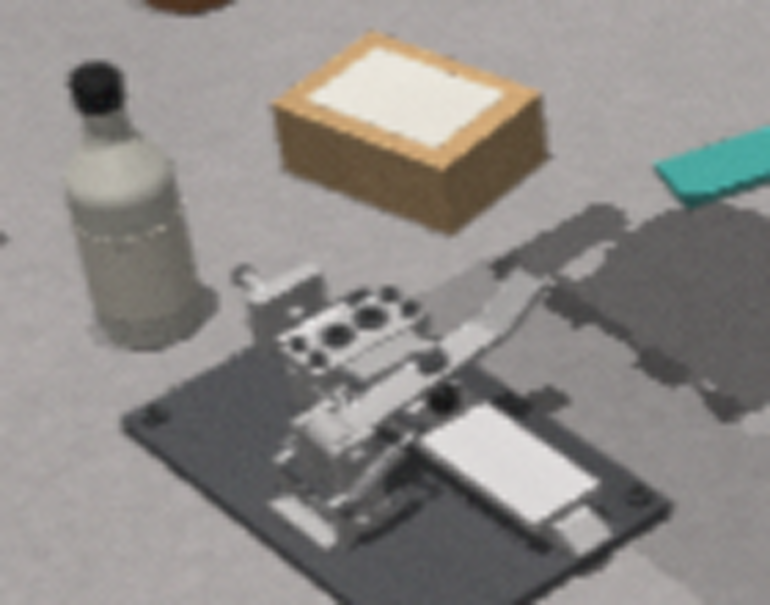

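View pics/t22.png

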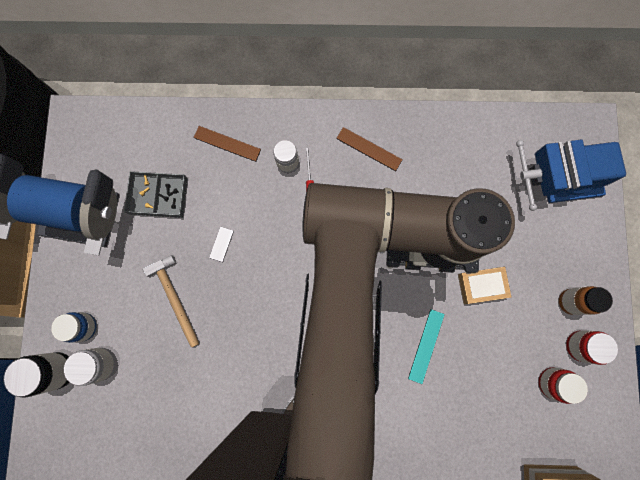

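```bash
python3 - <<'E'
from jg import *
c2,i2=load('w2'); c,im=load('w22')
a=cv2.resize(i2[80:125,390:470],None,fx=5,fy=5,interpolation=cv2.INTER_CUBIC); b=cv2.resize(im[85:130,392:472],None,fx=5,fy=5,interpolation=cv2.INTER_CUBIC)
t0=load('top1')[1][215:245,425:475]; t1=load('t15')[1][215:245,425:475]
r=lambda x:cv2.resize(x,(400,240),interpolation=cv2.INTER_CUBIC)
cv2.imwrite('pics/cmp.png',np.vstack([np.hstack([a,b]),np.hstack([r(t0),r(t1)])]))
from fit import uc
def injig(uv,z): return toj(ray(c,uv,z)[0])
for u in (611,616,619): print(u,injig(uc([(u,320)],215,0,3),.032).round(4))
print('stop pred',proj(c,[jw((.02,-.12,.044)),jw((-.02,-.12,.044)),jw((0,-.105,.035)),jw((.02,.0,.032))]).round(1))
E
```

```text
jig
[ 0.5552 -0.2289] -3.22
[[-0.2, -0.3], [0.2, -0.3], [0.2, 0.3], [-0.3, 0.2]]
[ 0.5511 -0.225 ] -3.72
[[-0.5, 0.3], [-0.3, -0.1], [1.0, -0.3]]
[ 0.5536 -0.2277] -3.18
[[-0.6, 0.3], [-0.2, 0.2], [-0.1, 0.9], [-0.7, 0.8], [-1.4, 0.3], [-1.9, 0.3], [-0.2, -0.6]]
[[0.59, 0.188, 0.008], [0.593, 0.15, 0.008], [0.396, 0.131, 0.008], [0.393, 0.17, 0.008]] [[0.592, 0.153, 0.008], [0.588, 0.19, 0.008], [0.39, 0.173, 0.008], [0.393, 0.134, 0.008]]
611 [ 0.001  -0.1045  0.032 ]
616 [ 0.001  -0.1063  0.032 ]
619 [ 0.001  -0.1074  0.032 ]
stop pred [[438.6  85.3]
 [434.4 126.9]
 [419.5 107.1]
 [320.4  86.6]]
```

View pics/cmp.png

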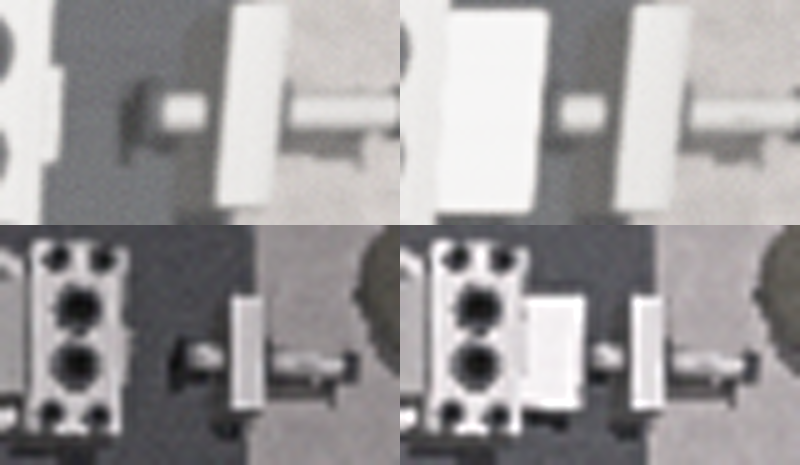

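```bash
python3 - <<'E'
from h import *
obs(); print(ctrl.close_job())
E
```

```text
t 35.6 p [ 0.4443 -0.224   0.2508] o [-1.7996e+02  1.4000e-01 -2.8700e+00] F [-0.7  0.6 -0.3] op 0.0352 j [ -4.   3. -19.  -0. -69.  91.]
the job is handed in; nothing more can be done
None
```

The long bar is clamped in the drill jig, with its end against the stop screw. I handed the job in at 35.6 s with the gripper open and clear of everything.

- **Clip up:** I pinched the tab and raised the clip along its arc until it stayed up by itself.
- **Bar in:** I laid the bar on the rail and gripped it again near its tail, so the gripper stayed clear of the raised clip. I then slid it through the bridge and felt for the stop in steps of 0.6 to 1 mm. At contact the force along the bar was about 5.6 N.
- **Clip down:** I took the clip by its tab and lowered it under control until its nose touched the bar. The vertical force had risen to about +3 N when I released it.

**Last checks:** The last pictures showed the bar straight under the bridge, its end at the screw head and the clip nose on the bar. The bystanders I could see were where they had been; the arm hid part of the bench in the last overhead picture. The force on the tool was about 0 N after release.

**What disagreed:** The screw face appeared at y about -103 mm in the first pictures, but -105 mm by touch and -104.5 to -107 mm in the last picture. I took this as camera error plus the screw head's shadow, because the bar had met a hard stop and the picture shows it touching the head. A final 0.2 mm push did not raise the force (5.5 to 5.6 N), although I expected it to rise by about 2 N.

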